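Restock the gravity rack from the transport case and shut the case

TASK

Unpack the open transport case into the sloped two-lane rack: every large carton goes into the wide lane and every small carton into the narrow lane, lying lengthwise, so that they run down and queue end to end behind the stop. When the case is empty, lower its lid until it is fully shut, and leave the tools and other things on the bench where they are.

Things in the scene. Friction and masses are not known exactly. Their poses are not given: they have to be found in the camera images.
- carton_l1: large brown carton with pale tape and paper labels, 64 x 40 x 40 mm, about 0.12 kg. Origin at its centre, x along its 64 mm length; any of its four long sides may be up. Starts in the case, long side roughly across the case from front to hinge; may be absent (then its pose is None)
- carton_l2: large brown carton with pale tape and paper labels, 64 x 40 x 40 mm, about 0.12 kg. Origin at its centre, x along its 64 mm length; any of its four long sides may be up. Starts in the case, long side roughly across the case from front to hinge; may be absent (then its pose is None)
- carton_l3: large brown carton with pale tape and paper labels, 64 x 40 x 40 mm, about 0.12 kg. Origin at its centre, x along its 64 mm length; any of its four long sides may be up. Starts in the case, long side roughly across the case from front to hinge; may be absent (then its pose is None)
- carton_s1: small brown carton, 50 x 30 x 30 mm, about 0.07 kg. Origin at its centre, x along its 50 mm length; otherwise as the large ones; may be absent (None)
- carton_s2: small brown carton, 50 x 30 x 30 mm, about 0.07 kg. Origin at its centre, x along its 50 mm length; otherwise as the large ones; may be absent (None)
- carton_s3: small brown carton, 50 x 30 x 30 mm, about 0.07 kg. Origin at its centre, x along its 50 mm length; otherwise as the large ones; may be absent (None)
- rack: flat aluminium frame of the rack, 350 x 170 x 12 mm, fixed; origin at the centre of its underside, x roughly away from the robot. The two lanes stand on it on legs and skirts, side by side, centre lines 64 mm apart; which is left varies. Their running surfaces are 37 mm above the bench at the stop and 91 mm at the upper end
- lane_wide_deck: wide lane: sloped roller track 310 mm long, 47 mm clear between side guides (4 mm thick, 14 mm above the rollers), open on top. Origin on the running surface, mid-width, at the face of the stop (30 mm tall) at the lower end. x points down the lane (10 degrees down, away from the robot), y across, z normal to the surface; lane from x = -0.31 (upper end, near the robot) to 0
- lane_narrow_deck: narrow lane: sloped roller track 310 mm long, 36 mm clear between side guides (4 mm thick, 14 mm above the rollers), open on top. Origin on the running surface, mid-width, at the face of the stop (30 mm tall) at the lower end. x points down the lane (10 degrees down, away from the robot), y across, z normal to the surface; lane from x = -0.31 (upper end, near the robot) to 0
- wide_load (a point): point on the running surface of the wide lane, mid-width, 250 mm up from the stop: a good place to load. A carton let go here lengthwise runs down by itself (friction about 0.09) to the stop or to the carton ahead; 3 cartons of 64 mm queue end to end. Axes as the lane's
- narrow_load (a point): point on the running surface of the narrow lane, mid-width, 250 mm up from the stop: a good place to load. A carton let go here lengthwise runs down by itself (friction about 0.09) to the stop or to the carton ahead; 3 cartons of 50 mm queue end to end. Axes as the lane's
- case: base of the open transport case, fixed to the bench: tray of 220 (x) x 290 (y) mm outside, 20 mm high, walls and floor 4 mm thick. Origin at the centre of its underside; its x axis points to the hinge side (the robot's right), -x to the front with the carrying handle (a thin grip 27 mm out from the front)
- case_lid (a joint): angle of the case's lid: 0 is shut, grows as it opens, 2.15 fully open; starts at 1.7 to 1.95 (leaning back a little past upright, clear of the cartons). The hinge is stiff: the lid stays at whatever angle it is left, and needs under 5 N at its free edge to lower. The lid is a grey shell 220 x 290 mm, 34 mm deep, 4 mm thick, with its own rim on all four sides, 0.35 kg
- lid_hinge (a point): middle of the lid's hinge line, on the top of the rim at the +x side of the case, 20 mm above the bench; the hinge line runs along the case's y axis
- lid_edge (a point): middle of the lid's free edge, on the lid's outer face: 220 mm from the hinge along the lid and 34 mm off it, outwards (with the lid shut it lies 54 mm above the bench over the case's front edge). Its axes are the lid's: x from the free edge to the hinge, z out of the lid's outer face
- long_nose_pliers: long-nose pliers lying flat, about 165 mm long: a bystander, leave it where it is
- side_cutters: side cutters lying flat, about 140 mm long: a bystander, leave it where it is
- solder_spool: spool of solder, 56 mm across, 32 mm high, standing flat: a bystander, leave it where it is
- screw_bin: small blue open parts bin, 85 x 65 x 40 mm: a bystander, leave it where it is
- bench_hammer: small hammer, 220 mm long, lying: a bystander, leave it where it is
- bench_screwdriver: screwdriver, 150 mm long, lying: a bystander, leave it where it is
- flux_bottle: small amber bottle, 42 mm across, 100 mm tall, standing: a bystander, leave it where it is
Not all that is in view belongs to the job. Leave any green or yellow look-alike of the carton_l3 alone.

How it is judged:
By the outcome, as a careful person would: the job done as asked, in the order asked, and still so for the second after the job is handed in, with the robot touching nothing.
Of carton_l1, carton_l2, carton_l3, carton_s1, carton_s2, carton_s3 only 4 to 6 are there at a start; the rules pass over those that are not, and their reading is None.
At some moment in a run one of carton_l1, carton_l2, carton_l3, carton_s1, carton_s2, carton_s3 may be knocked a few centimetres aside while the robot is not near it.
Once in a run the grip may slacken for a moment while it holds something.
It also fails if it takes over 210 s, if anything falls off the work surface, if the arm or the gripper's body presses on something with over 40 N, if the wrist force passes 120 N, or if a joint passes its speed limit or range.

ROBOT

A 7-joint arm with a two-finger parallel gripper is mounted at the origin on the work surface. World frame = base frame: x ahead of the robot, y to its left, z up, the work surface at z = 0. Lengths are in m, angles in rad, forces in N, time in s.
With the tool pointing down it reaches from about 0.425 to 0.925 m from the base axis. Payload 6.8 kg.
Tool frame: the origin (TCP) lies midway between the tips of the shut fingers; the grasp point (between the pads) lies 19 mm behind it (grasp_offset is the z of the grasp point in the tool frame, in m); z points along the fingers, y is the line along which they close (so a half turn about z gives the same grasp; the last joint's range is limited). The gripper opens to 88 mm and grips with 3 to 60 N. Pads are 20 mm wide; open, the fingers measure 115 mm over their backs; the gripper's body (75 mm by 178 mm) begins 61 mm behind the grasp point.
Start: joints at [1.119, 0.477, 0.022, 1.555, -0.011, 1.109, -0.083], TCP at [0.228, -0.636, 0.223] pointing down, gripper open.
Joint ranges: [-2.96, 2.96], [-0.34, 2.1], [-1.41, 1.46], [0.24, 2.44], [-1.37, 4.51], [0.17, 1.92], [-2.96, 2.96]. Speed limits (rad/s): [2.39, 2.39, 3.14, 3.14, 3.14, 3.14, 3.14].

INTERFACE

Orientations are given as a unit quaternion [w, x, y, z].
In Python, from bench import observe, camera, finish_job, grasp_offset gives the robot as it stands. The module is installed in compiled form; this text tells all that it offers.
- The arm moves only by the tool play_rows, never from a script. Its argument "steps" is a list of rows, each an object of numbers: "dx", "dy", "dz": the shift along the tool's x, y, z in m; "rx", "ry", "rz": the turn, a rotation vector about the tool's x, y, z in rad. A call has 1 to 8 rows; each row is the pose to reach, as a shift and turn from the pose commanded when the call began, along the tool's axes at that moment; what a row does not reach only later rows make up. A row lasts 1/8 s, in which the tool goes at most 62.5 mm and 10.7 degrees, less where a joint would pass 70% of its speed; a pose out of reach is approached as far as the arm can. A call with a gripper value outside its range is refused whole. "gripper" is the closure, from -1 (fully open) to 1 (shut), so that 0 is half open, set as the call begins (left out, the last holds). The fingers move at their own pace and stop on an object; "grip_force" is the grip in N (left out, the last holds). Time passes only in rows, so rows that repeat a pose let the fingers close. It gives the time, the measured TCP pose, the force, the opening and the grip force at its end, in the units of the state.
- observe(): the state, without advancing time (a new reading comes with each control period).
- camera(name): name is "scene" or "top" or "wrist"; returns a dict with "color" (384x512x3 uint8, red, green, blue), "fovy" (degrees; the focal length in pixels is half the picture's height over the tangent of half this angle, whatever the lens; pixels are square), "cx", "cy" (the principal point, pixels), "position" and "rotation" of the camera in the world. Camera axes: x right, y down, z forward; pixel columns grow to the right and rows downward; lengths in m; the calibration is good to about 2 mm. A picture is of the moment at which its call begins. There is no depth.
- finish_job(): hands the job in; it is judged then, once.
The state is a dict: "clock": time; "joint_positions": joint angles; "dq": joint speeds; "joint_efforts": joint torques, N m; "position": TCP position; "eef_rot": TCP orientation; "force": force on the tool from outside, world axes, zero at the start; "torque": the same for the moment, N m; "width": opening from 0.0 (shut) to 1.0 (fully open); "finger_force": force on a finger pad.
Only numpy, scipy, OpenCV 4.12 (cv2) and the standard library are available. Lean on these libraries where they do the work, as an engineer would, in place of code of your own. Each camera call takes 0.05 s, during which the arm holds its last target. There are 200 camera calls.

## Working session

There is one attempt and no reset: what is moved stays moved. The work goes in short steps, Python scripts to look and compute and a tool call to move; the robot and the scene stay as the last step left them, time stands still between calls to the robot, and variables do not carry over. Pictures are saved under pics/ and viewed, at most 17 in all, crops included, and the job is handed in when it is done.

Besides the shell and the picture viewer there is one more tool, called after "Call:" in YAML: its name, and indented under it one key for each argument. play_rows: Moves the arm, as the interface text tells. Its arguments: {"type":"object","properties":{"steps":{"type":"array"},"gripper":{"type":"number"},"grip_force":{"type":"number"}},"required":["steps"]}

```bash
mkdir -p pics; cat > h.py <<'E'
import numpy as np, cv2
from bench import observe, camera, finish_job, grasp_offset
def K(c):
    f=c["color"].shape[0]/2/np.tan(np.radians(c["fovy"])/2); return f,c["cx"],c["cy"]
def snap(n,fn):
    c=camera(n); cv2.imwrite("pics/"+fn,c["color"][:,:,::-1]); np.save("pics/"+fn[:-4]+".npy",c,allow_pickle=True); return c
def load(fn): return np.load("pics/"+fn+".npy",allow_pickle=True).item()
def ray(c,u,v):
    f,cx,cy=K(c); d=np.array(c["rotation"]).reshape(3,3)@np.array([(u-cx)/f,(v-cy)/f,1]); return np.array(c["position"]),d
def onz(c,u,v,z):
    p,d=ray(c,u,v); return p+d*(z-p[2])/d[2]
def proj(c,P):
    f,cx,cy=K(c); q=np.array(c["rotation"]).reshape(3,3).T@(np.array(P)-c["position"]); return q[0]/q[2]*f+cx,q[1]/q[2]*f+cy
E
python3 - <<'E'
from h import *
for n in("scene","top","wrist"):
    c=snap(n,n+"0.png"); print(n,c["fovy"],c["position"],np.round(c["rotation"],3).tolist())
a=[cv2.resize(cv2.imread(f"pics/{n}0.png"),(800,600),interpolation=cv2.INTER_CUBIC) for n in("scene","top")]
cv2.imwrite("pics/s0b.png",a[0]);cv2.imwrite("pics/t0b.png",a[1])
print(observe(),grasp_offset)
E
```

```text
scene 56.85884495604545 [ 1.21708076 -0.11937456  1.10686537] [-0.222, 0.724, 0.627, -0.183]
top 50.54699767568025 [0.35526802 0.01758839 1.51910323] [0.047, -0.703, 0.708, -0.049]
wrist 63.3584751241768 [ 0.30217197 -0.60721136  0.38364603] [0.121, 0.809, -0.569, -0.086]
{'clock': 0.15, 'joint_positions': array([ 1.11890458,  0.47764579,  0.02232284,  1.55617197, -0.01154132,
        1.10930849, -0.08308503]), 'dq': array([ 0.00090273, -0.00169677, -0.00092884, -0.00204516, -0.00175723,
       -0.00076875,  0.00071551]), 'joint_efforts': array([ 3.33206364e-03, -5.83287191e+01,  1.53675590e+00, -2.72874606e+01,
       -5.42550534e-02,  1.44379435e-02,  9.74993304e-05]), 'position': array([ 0.22738404, -0.63506918,  0.22190286]), 'eef_rot': array([-6.88379564e-04,  9.85258922e-01,  1.71068293e-01, -1.45438420e-04]), 'force': array([-0.03861125,  0.01682517, -0.16331252]), 'torque': array([-0.00026161,  0.00929015,  0.04073638]), 'finger_force': 0.0, 'width': 0.992288098816896} -0.0187
```

View pics/s0b.png

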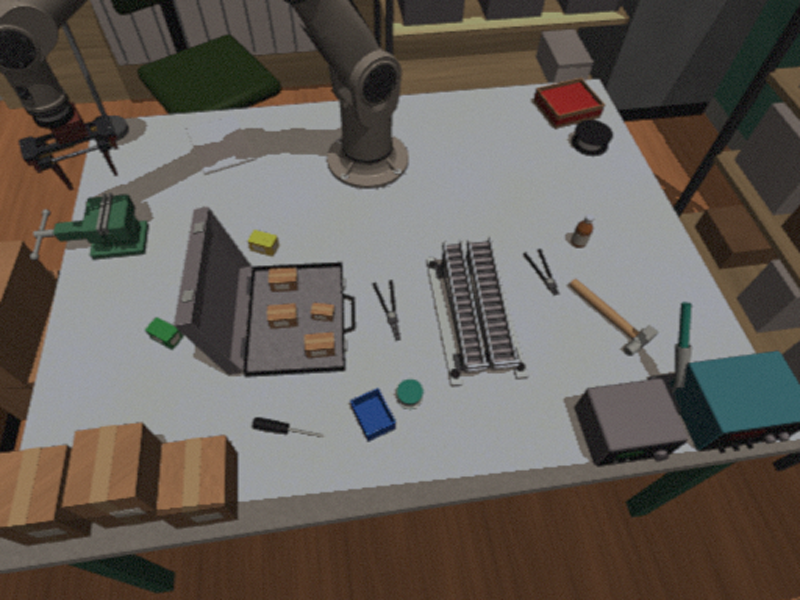

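View pics/t0b.png

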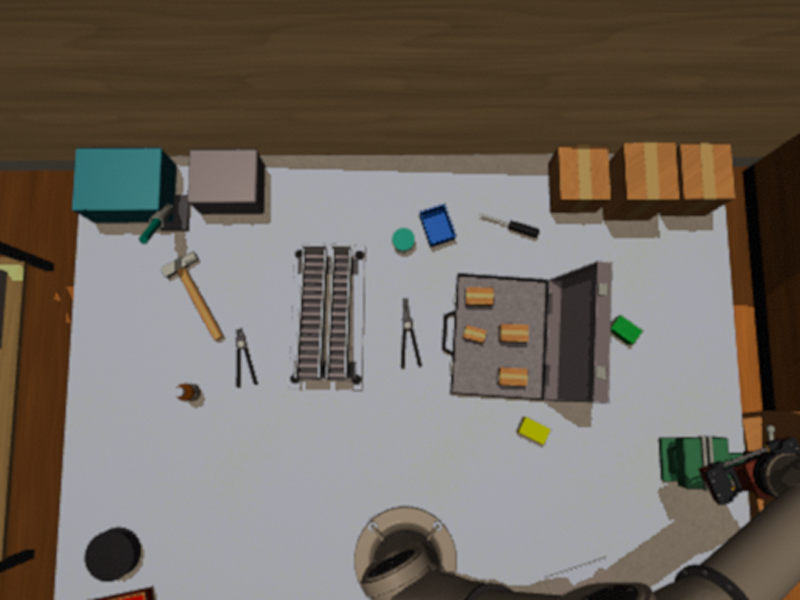

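The scene view shows the case at left (open, 4 cartons), with the rack at centre. In the top view (800x600) the cartons are at (480,296), (475,335, smaller), (515,333) and (513,377). The yellow (535,430) and green (626,330) look-alikes lie outside the case. The rack is at (328,315) and its left lane looks wider.

```bash
sed -i 's/np.array(c\["rotation"\]).reshape(3,3)/R(c)/g; 2a from scipy.spatial.transform import Rotation as Ro\ndef R(c):\n    w,x,y,z=c["rotation"]; return Ro.from_quat([x,y,z,w]).as_matrix()' h.py
cat >> h.py <<'E'
def cartons(c,z,lo=60,roi=None):
    hsv=cv2.cvtColor(c["color"],cv2.COLOR_RGB2HSV); m=cv2.inRange(hsv,(5,60,lo),(24,255,255))
    m=cv2.morphologyEx(m,cv2.MORPH_OPEN,np.ones((2,2)))
    m=cv2.morphologyEx(m,cv2.MORPH_CLOSE,np.ones((5,5)))
    for k in cv2.findContours(m,cv2.RETR_EXTERNAL,cv2.CHAIN_APPROX_NONE)[0]:
        if cv2.contourArea(k)<60: continue
        P=np.array([onz(c,u,v,z)[:2] for u,v in k[:,0]],np.float32)
        if roi and not(roi[0]<P[:,0].mean()<roi[1] and roi[2]<P[:,1].mean()<roi[3]): continue
        (x,y),(w,h),a=cv2.minAreaRect(P*1000)
        if w<h: w,h,a=h,w,a+90
        print("carton px",k[:,0].mean(0).round(),"xy mm",round(x),round(y),"LxW",round(w),round(h),"ang",round((a+90)%180-90,1))
E
python3 - <<'E'
from h import *
c=load("top0")
cartons(c,.035,roi=(.2,.9,-.6,0))
s=512/800
for n,u,v,z in [("case fl",457,274,.02),("case nl",452,395,.02),("hinge far",549,279,.02),("hinge near",547,397,.02),("handle",446,333,.02),
 ("wide L top",301,377,.1),("wide R top",323,378,.1),("nar L",331,379,.1),("nar R",350,379,.1),("wide far L",303,248,.045),("wide far R",325,248,.045),("nar far L",333,248,.045),("nar far R",351,248,.045),
 ("lid far",607,263,.22),("lid near",607,402,.22),("pliers top",406,300,0),("pliers bot",410,367,0),("yellow",535,430,.03),("vise",690,460,.08)]:
    print(n,onz(c,u*s,v*s,z).round(3)[:2])
w=load("wrist0"); o=observe(); q=o["eef_rot"]; T=Ro.from_quat([q[1],q[2],q[3],q[0]]).as_matrix()
print("cam in tool",(T.T@(w["position"]-o["position"])).round(3),(T.T@R(w)).round(2).tolist())
print("tool axes",T.round(3).tolist())
E
```

```text
carton px [329. 242.] xy mm 408 -257 LxW 69 45 ang 85.5
carton px [304. 214.] xy mm 508 -171 LxW 53 36 ang 74.9
carton px [330. 214.] xy mm 509 -263 LxW 71 44 ang 89.6
carton px [308. 190.] xy mm 600 -186 LxW 67 41 ang 89.6
case fl [ 0.657 -0.132]
case nl [ 0.369 -0.114]
hinge far [ 0.643 -0.352]
hinge near [ 0.363 -0.337]
handle [ 0.515 -0.103]
wide L top [0.41  0.228]
wide R top [0.407 0.179]
nar L [0.405 0.161]
nar R [0.405 0.119]
wide far L [0.717 0.235]
wide far R [0.717 0.183]
nar far L [0.717 0.164]
nar far R [0.716 0.121]
lid far [ 0.638 -0.425]
lid near [ 0.351 -0.411]
pliers top [ 0.598 -0.009]
pliers bot [ 0.436 -0.017]
yellow [ 0.287 -0.304]
vise [ 0.222 -0.634]
cam in tool [ 0.08  -0.001 -0.162] [[0.0, -0.96, -0.29], [1.0, 0.0, 0.0], [0.0, -0.29, 0.96]]
tool axes [[0.941, 0.337, -0.001], [0.337, -0.941, 0.001], [-0.0, -0.001, -1.0]]
```

```bash
cat >> h.py <<'E'
def tool():
    o=observe(); q=o["eef_rot"]; return np.array(o["position"]),Ro.from_quat([q[1],q[2],q[3],q[0]])
def pose(yaw,pitch=0):  # tool down, tool x at world angle yaw; pitch about world y (+ = fingers' carton nose down to +x)
    y=np.radians(yaw); T=np.array([[np.cos(y),np.sin(y),0],[np.sin(y),-np.cos(y),0],[0,0,-1]])
    return Ro.from_euler("y",pitch,degrees=True)*Ro.from_matrix(T)
def go(x,y,z,yaw,pitch=0):
    p,T=tool(); d=T.inv().apply(np.array([x,y,z])-p); r=(T.inv()*pose(yaw,pitch)).as_rotvec()
    print("d",d.round(4).tolist(),"r",r.round(3).tolist(),"rows>=",round(max(np.linalg.norm(d)/.0625,np.degrees(np.linalg.norm(r))/10.7),1))
E
python3 - <<'E'
from h import *
go(.25,-.6,.42,19.7); go(.51,-.2,.36,87)
E
```

```text
d [0.0331, -0.0257, -0.1981] r [-0.001, 0.0, -0.0] rows>= 3.2
d [0.4127, -0.3145, -0.1377] r [-0.001, -0.001, -1.175] rows>= 8.6
```

Call:
play_rows:
  steps:
    - {"dz": -0.06}
    - {"dz": -0.12}
    - {"dz": -0.18}
    - {"dz": -0.2}
    - {"dz": -0.2}
  gripper: -1

```text
schema error: expected keys dx, dy, dz, rx, ry, rz
```

Call:
play_rows:
  steps:
    - {"dx": 0.05, "dy": -0.04, "rz": -0.14}
    - {"dx": 0.1, "dy": -0.08, "rz": -0.29}
    - {"dx": 0.15, "dy": -0.115, "rz": -0.43}
    - {"dx": 0.2, "dy": -0.155, "rz": -0.58}
    - {"dx": 0.25, "dy": -0.19, "rz": -0.73}
    - {"dx": 0.3, "dy": -0.23, "rz": -0.87}
    - {"dx": 0.35, "dy": -0.27, "rz": -1.02}
    - {"dx": 0.413, "dy": -0.314, "dz": 0.03, "rz": -1.175}

```text
schema error: expected keys dx, dy, dz, rx, ry, rz
```

```bash
python3 - <<'E'
from h import *
o=observe();print(o["clock"],o["position"].round(3),o["joint_positions"].round(2)); c=snap("wrist","w1.png")
cartons(c,.044,lo=40)
cv2.imwrite("pics/w1b.png",cv2.resize(cv2.imread("pics/w1.png"),(800,600),interpolation=cv2.INTER_CUBIC))
E
```

```text
0.15 [ 0.227 -0.635  0.222] [ 1.12  0.48  0.02  1.56 -0.01  1.11 -0.08]
carton px [251. 381.] xy mm -64 -726 LxW 35 9 ang -70.1
carton px [343. 359.] xy mm 18 -831 LxW 134 67 ang -70.1
carton px [440. 322.] xy mm 113 -925 LxW 103 31 ang 38.5
carton px [ 82. 322.] xy mm -46 -485 LxW 103 31 ang 2.3
carton px [344. 294.] xy mm 112 -794 LxW 43 33 ang 0.1
carton px [391. 250.] xy mm 184 -815 LxW 38 35 ang 5.0
carton px [456. 236.] xy mm 225 -892 LxW 168 65 ang -12.6
carton px [444. 113.] xy mm 347 -797 LxW 234 49 ang 6.1
carton px [12. 14.] xy mm 289 -353 LxW 24 17 ang 59.2
```

View pics/w1b.png

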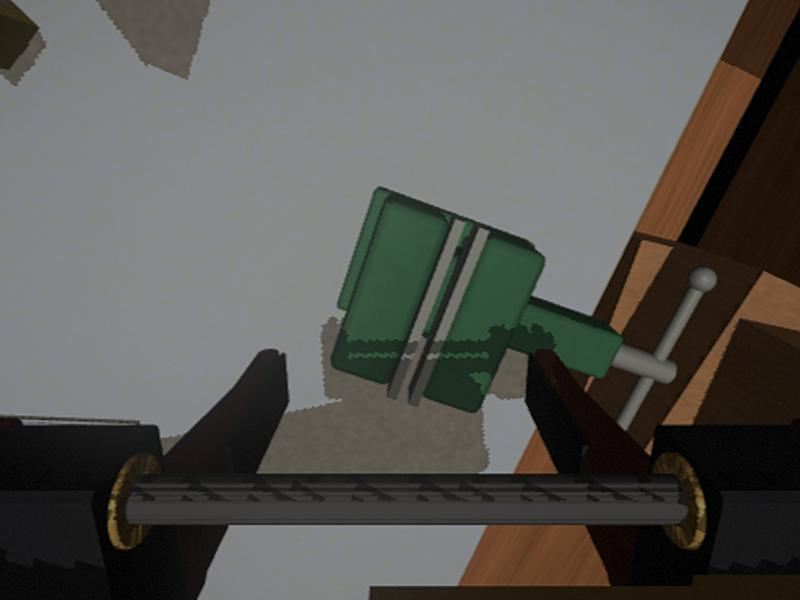

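The arm did not move because all six keys are required. The picture shows only the vise under the gripper, centred near (440,300).

Call:
play_rows:
  steps:
    - {"dx": 0, "dy": 0, "dz": -0.2, "rx": 0, "ry": 0, "rz": 0}
    - {"dx": 0, "dy": 0, "dz": -0.2, "rx": 0, "ry": 0, "rz": 0}
    - {"dx": 0, "dy": 0, "dz": -0.2, "rx": 0, "ry": 0, "rz": 0}
    - {"dx": 0, "dy": 0, "dz": -0.2, "rx": 0, "ry": 0, "rz": 0}
    - {"dx": 0, "dy": 0, "dz": -0.2, "rx": 0, "ry": 0, "rz": 0}
  gripper: -1

```text
clock: 0.82
position: [0.2276, -0.6356, 0.4228]
eef_rot: [0.0, 0.985, 0.171, 0.0]
force: [0.2, 0.4, -0.7]
width: 1.001
finger_force: 0.0
```

Call:
play_rows:
  steps:
    - {"dx": 0.05, "dy": -0.04, "dz": 0, "rx": 0, "ry": 0, "rz": -0.14}
    - {"dx": 0.1, "dy": -0.08, "dz": 0, "rx": 0, "ry": 0, "rz": -0.29}
    - {"dx": 0.15, "dy": -0.115, "dz": 0, "rx": 0, "ry": 0, "rz": -0.43}
    - {"dx": 0.2, "dy": -0.155, "dz": 0, "rx": 0, "ry": 0, "rz": -0.58}
    - {"dx": 0.25, "dy": -0.19, "dz": 0, "rx": 0, "ry": 0, "rz": -0.73}
    - {"dx": 0.3, "dy": -0.23, "dz": 0, "rx": 0, "ry": 0, "rz": -0.87}
    - {"dx": 0.35, "dy": -0.27, "dz": 0, "rx": 0, "ry": 0, "rz": -1.02}
    - {"dx": 0.413, "dy": -0.314, "dz": 0.03, "rx": 0, "ry": 0, "rz": -1.175}

```text
clock: 1.82
position: [0.498, -0.2172, 0.3998]
eef_rot: [-0.0, 0.723, 0.691, -0.0]
force: [1.2, -1.2, -1.1]
width: 0.998
finger_force: 0.0
```

```bash
python3 - <<'E'
from h import *
o=observe();print(o["clock"],o["position"].round(3),o["joint_positions"].round(2)); c=snap("wrist","w1.png")
cartons(c,.044,lo=40,roi=(.3,.75,-.5,0))
go(.51,-.2,.36,87)
cv2.imwrite("pics/w1b.png",cv2.resize(cv2.imread("pics/w1.png"),(800,600),interpolation=cv2.INTER_CUBIC))
E
```

```text
1.825 [ 0.498 -0.217  0.4  ] [ 0.64  0.17 -0.4   1.6   0.07  1.39  0.19]
carton px [272. 168.] xy mm 517 -257 LxW 70 40 ang 87.5
carton px [213. 167.] xy mm 415 -251 LxW 70 44 ang 86.5
carton px [324. 118.] xy mm 601 -181 LxW 64 46 ang 88.2
carton px [269. 114.] xy mm 514 -168 LxW 50 30 ang 74.7
d [0.0081, 0.0092, 0.0358] r [-0.004, -0.007, 0.024] rows>= 0.6
```

View pics/w1b.png

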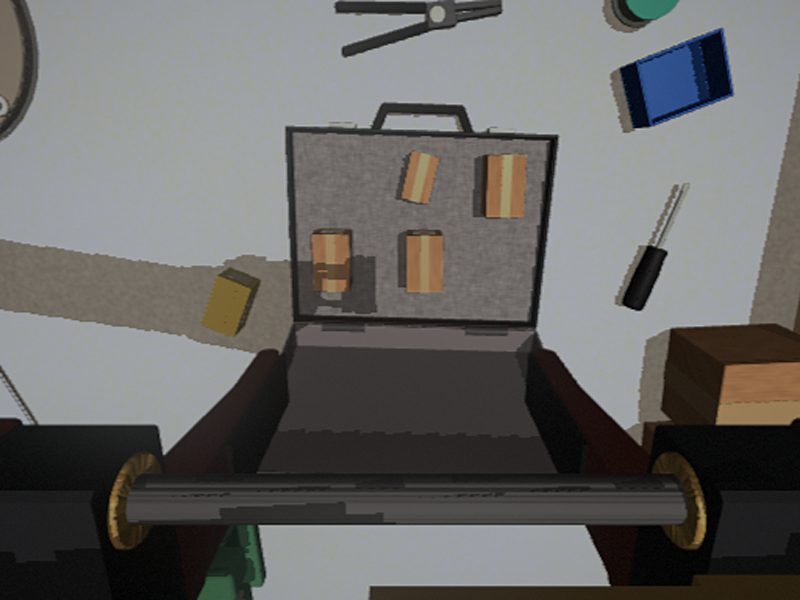

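Viewing is at 800x600. In the case are three large cartons at (332,262), (424,262) and (506,186), and one small carton at (420,178). The yellow look-alike is outside at (230,300). The lid leans clear of the cartons.

Next I'll take a still re-measure and then go to the large carton nearest the far wall.

```bash
python3 - <<'E'
from h import *
c=snap("wrist","w2.png"); cartons(c,.044,lo=40,roi=(.3,.75,-.5,0)); go(.602,-.183,.12,88)
E
```

```text
carton px [271. 175.] xy mm 516 -257 LxW 70 41 ang 88.4
carton px [212. 173.] xy mm 415 -252 LxW 71 44 ang 85.2
carton px [323. 127.] xy mm 601 -180 LxW 64 45 ang 88.0
carton px [269. 121.] xy mm 514 -168 LxW 50 30 ang 74.9
d [0.0308, 0.1037, 0.276] r [-0.006, -0.006, -0.002] rows>= 4.7
```

Call:
play_rows:
  steps:
    - {"dx": 0.03, "dy": 0.104, "dz": 0.1, "rx": 0, "ry": 0, "rz": 0}
    - {"dx": 0.03, "dy": 0.104, "dz": 0.16, "rx": 0, "ry": 0, "rz": 0}
    - {"dx": 0.031, "dy": 0.104, "dz": 0.276, "rx": -0.006, "ry": -0.006, "rz": 0}
    - {"dx": 0.031, "dy": 0.104, "dz": 0.276, "rx": -0.006, "ry": -0.006, "rz": 0}
    - {"dx": 0.031, "dy": 0.104, "dz": 0.276, "rx": -0.006, "ry": -0.006, "rz": 0}
    - {"dx": 0.031, "dy": 0.104, "dz": 0.276, "rx": -0.006, "ry": -0.006, "rz": 0}
    - {"dx": 0.031, "dy": 0.104, "dz": 0.276, "rx": -0.006, "ry": -0.006, "rz": 0}
  gripper: -0.4

```text
clock: 2.8
position: [0.6027, -0.1943, 0.1259]
eef_rot: [0.004, 0.725, 0.688, -0.0]
force: [1.0, 0.9, 0.3]
width: 0.7
finger_force: 0.0
```

```bash
python3 - <<'E'
from h import *
c=snap("wrist","w3.png"); cartons(c,.044,lo=40,roi=(.3,.75,-.5,0)); o=observe();print(o["width"],o["position"])
cv2.imwrite("pics/w3b.png",cv2.resize(cv2.imread("pics/w3.png"),(800,600),interpolation=cv2.INTER_CUBIC))
go(.602,-.183,.022,88)
E
```

```text
carton px [345. 378.] xy mm 679 -390 LxW 340 18 ang -3.3
carton px [388. 321.] xy mm 715 -326 LxW 73 19 ang -79.3
carton px [134. 323.] xy mm 478 -312 LxW 72 17 ang 74.2
carton px [163. 244.] xy mm 512 -232 LxW 73 31 ang 47.5
carton px [ 52. 250.] xy mm 421 -235 LxW 88 48 ang 26.6
carton px [260. 175.] xy mm 602 -178 LxW 69 40 ang 88.4
carton px [157. 163.] xy mm 521 -164 LxW 54 34 ang 74.6
0.7020141840050407 [ 0.60352505 -0.19456323  0.12706464]
d [0.0122, -0.003, 0.105] r [0.008, 0.007, -0.018] rows>= 1.7
```

View pics/w3b.png

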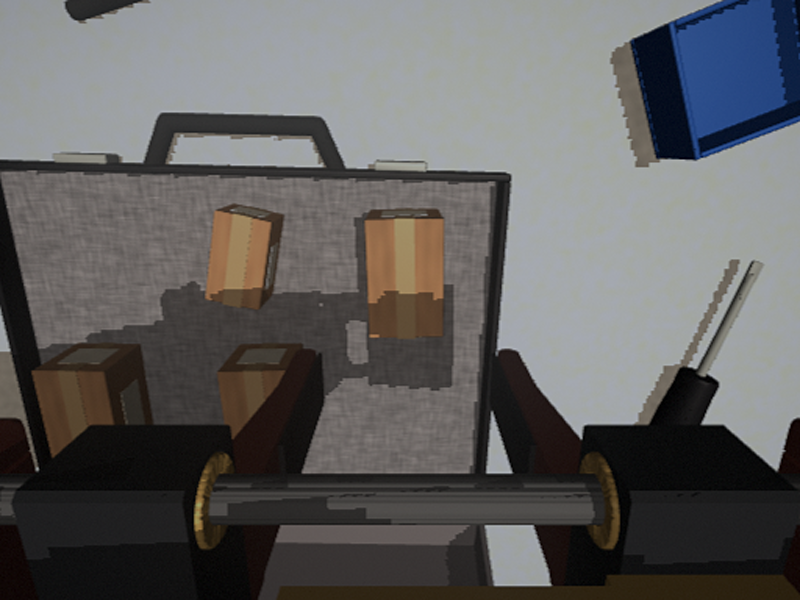

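The large carton's top face spans roughly (365–443, 217–338) and is centred at (404,278). The gripper sits about 1 cm short in y. I'll let the arm settle to see the true tracking error.

Call:
play_rows:
  steps:
    - {"dx": 0.013, "dy": -0.002, "dz": 0.05, "rx": 0.008, "ry": 0.007, "rz": -0.018}
    - {"dx": 0.013, "dy": -0.002, "dz": 0.05, "rx": 0.008, "ry": 0.007, "rz": -0.018}
    - {"dx": 0.013, "dy": -0.002, "dz": 0.05, "rx": 0.008, "ry": 0.007, "rz": -0.018}
    - {"dx": 0.013, "dy": -0.002, "dz": 0.05, "rx": 0.008, "ry": 0.007, "rz": -0.018}

```text
clock: 3.35
position: [0.6032, -0.182, 0.0775]
eef_rot: [0.001, 0.719, 0.695, 0.0]
force: [-0.6, -0.2, 0.7]
width: 0.695
finger_force: 0.0
```

```bash
python3 - <<'E'
from h import *
c=load("w3"); s=.64
print(onz(c,404*s,217*s,.044),onz(c,404*s,338*s,.044))
go(.602,-.181,.022,88)
E
```

```text
[ 0.60336914 -0.14658461  0.044     ] [ 0.599975   -0.21149919  0.044     ]
d [0.001, -0.0014, 0.0555] r [0.002, 0.0, -0.0] rows>= 0.9
```

Call:
play_rows:
  steps:
    - {"dx": 0.003, "dy": -0.001, "dz": 0.03, "rx": 0, "ry": 0, "rz": 0}
    - {"dx": 0.003, "dy": -0.001, "dz": 0.055, "rx": 0, "ry": 0, "rz": 0}
    - {"dx": 0.003, "dy": -0.001, "dz": 0.055, "rx": 0, "ry": 0, "rz": 0}
    - {"dx": 0.003, "dy": -0.001, "dz": 0.055, "rx": 0, "ry": 0, "rz": 0}

```text
clock: 3.85
position: [0.6019, -0.1784, 0.0216]
eef_rot: [-0.0, 0.719, 0.695, 0.0]
force: [1.1, -0.1, 0.3]
width: 0.699
finger_force: 0.0
```

Call:
play_rows:
  steps:
    - {"dx": 0, "dy": 0, "dz": 0, "rx": 0, "ry": 0, "rz": 0}
    - {"dx": 0, "dy": 0, "dz": 0, "rx": 0, "ry": 0, "rz": 0}
    - {"dx": 0, "dy": 0, "dz": 0, "rx": 0, "ry": 0, "rz": 0}
    - {"dx": 0, "dy": 0, "dz": 0, "rx": 0, "ry": 0, "rz": 0}
    - {"dx": 0, "dy": 0, "dz": 0, "rx": 0, "ry": 0, "rz": 0}
  gripper: 1
  grip_force: 20

```text
clock: 4.47
position: [0.6013, -0.1782, 0.0207]
eef_rot: [-0.001, 0.719, 0.695, -0.0]
force: [-1.0, -0.0, 5.2]
width: 0.452
finger_force: 20.0
```

```bash
python3 - <<'E'
from h import *
o=observe();print(o["position"],o["width"]*88,o["finger_force"])
go(.602,-.181,.2,88); go(.42,.15,.28,181)
E
```

```text
[ 0.60129166 -0.17815194  0.02072193] 39.74405363017533 20.00180035829544
d [-0.0027, 0.0006, -0.1793] r [-0.001, -0.001, 0.001] rows>= 2.9
d [0.3219, -0.1926, -0.2589] r [-0.0, -0.001, -1.622] rows>= 8.7
```

Call:
play_rows:
  steps:
    - {"dx": 0, "dy": 0, "dz": -0.06, "rx": 0, "ry": 0, "rz": 0}
    - {"dx": 0, "dy": 0, "dz": -0.12, "rx": 0, "ry": 0, "rz": 0}
    - {"dx": 0, "dy": 0, "dz": -0.18, "rx": 0, "ry": 0, "rz": 0}
    - {"dx": 0, "dy": 0, "dz": -0.18, "rx": 0, "ry": 0, "rz": 0}
  grip_force: 30

```text
clock: 4.97
position: [0.6041, -0.1785, 0.2052]
eef_rot: [0.003, 0.719, 0.695, 0.002]
force: [0.4, -0.5, -1.7]
width: 0.456
finger_force: 30.0
```

Call:
play_rows:
  steps:
    - {"dx": 0.045, "dy": -0.02, "dz": -0.01, "rx": 0, "ry": 0, "rz": -0.18}
    - {"dx": 0.09, "dy": -0.04, "dz": -0.02, "rx": 0, "ry": 0, "rz": -0.36}
    - {"dx": 0.135, "dy": -0.06, "dz": -0.03, "rx": 0, "ry": 0, "rz": -0.54}
    - {"dx": 0.18, "dy": -0.08, "dz": -0.04, "rx": 0, "ry": 0, "rz": -0.72}
    - {"dx": 0.225, "dy": -0.1, "dz": -0.05, "rx": 0, "ry": 0, "rz": -0.9}
    - {"dx": 0.27, "dy": -0.12, "dz": -0.06, "rx": 0, "ry": 0, "rz": -1.08}
    - {"dx": 0.315, "dy": -0.14, "dz": -0.07, "rx": 0, "ry": 0, "rz": -1.26}
    - {"dx": 0.345, "dy": -0.16, "dz": -0.08, "rx": 0, "ry": 0, "rz": -1.44}

```text
clock: 5.98
position: [0.4513, 0.1737, 0.2796]
eef_rot: [-0.002, 0.078, 0.997, 0.0]
force: [-0.2, 0.7, -1.6]
width: 0.451
finger_force: 30.0
```

```bash
python3 - <<'E'
from h import *
go(.45,.172,.30,181)
E
```

```text
d [0.0011, -0.0019, -0.0204] r [0.001, -0.004, -0.174] rows>= 0.9
```

Call:
play_rows:
  steps:
    - {"dx": 0, "dy": -0.002, "dz": -0.02, "rx": 0, "ry": -0.004, "rz": -0.174}
    - {"dx": 0, "dy": -0.002, "dz": -0.02, "rx": 0, "ry": -0.004, "rz": -0.174}
    - {"dx": 0, "dy": -0.002, "dz": -0.02, "rx": 0, "ry": -0.004, "rz": -0.174}
    - {"dx": 0, "dy": -0.002, "dz": -0.02, "rx": 0, "ry": -0.004, "rz": -0.174}

```text
clock: 6.48
position: [0.4526, 0.1692, 0.2995]
eef_rot: [0.0, -0.003, 1.0, 0.0]
force: [-0.7, -0.5, -1.6]
width: 0.453
finger_force: 30.0
```

```bash
python3 - <<'E'
from h import *
c=snap("wrist","r1.png"); print(observe()["width"])
cv2.imwrite("pics/r1b.png",cv2.resize(cv2.imread("pics/r1.png"),(800,600),interpolation=cv2.INTER_CUBIC))
E
```

```text
0.4551652936401362
```

View pics/r1b.png

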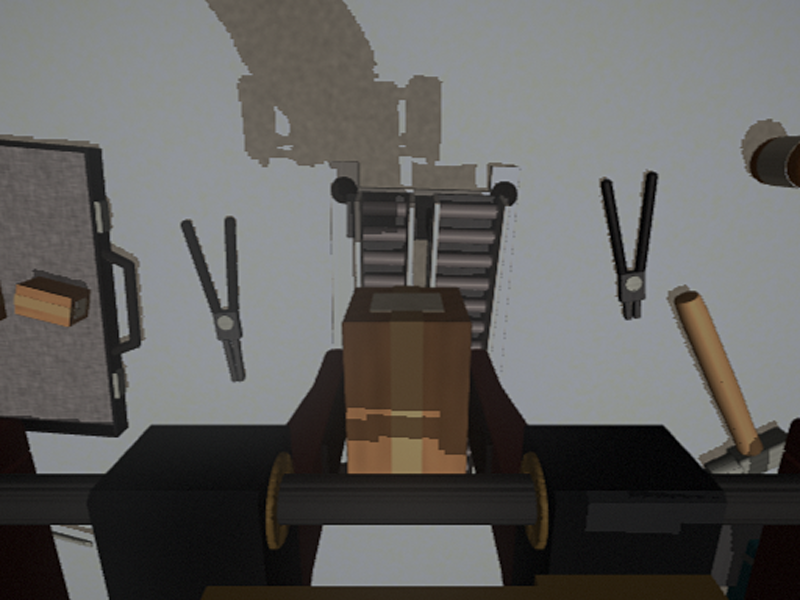

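The image top is the robot side. The rack's upper end is at (345–508, 190–200), with the narrow lane left (about 360–410) and the wide lane right (about 435–505). The carton is held straight. I'll enlarge the rail area.

```bash
python3 - <<'E'
import cv2
i=cv2.imread("pics/r1.png")[100:190,200:340]; cv2.imwrite("pics/r1c.png",cv2.resize(cv2.convertScaleAbs(i,alpha=1.8,beta=20),None,fx=5.6,fy=5.6,interpolation=cv2.INTER_CUBIC))
E
```

```text
(no output)
```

View pics/r1c.png

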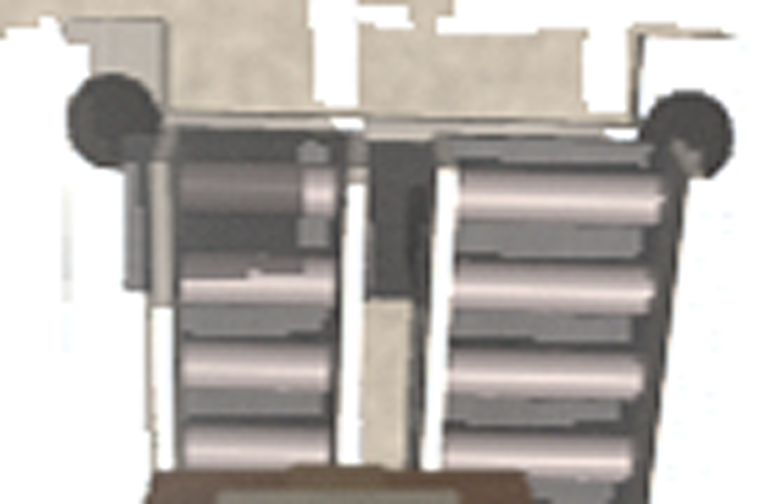

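The crop gives guide tops at crop row 440: narrow 153–178 and 338–360, wide 420–445 and about 653. At row 190 the inner edges are 172 to 346 (narrow) and 458 to 681 (wide).

```bash
cat >> h.py <<'E'
def onplane(c,u,v,P,n):
    p,d=ray(c,u,v); return p+d*(np.dot(np.array(P)-p,n)/np.dot(d,n))
E
python3 - <<'E'
from h import *
c=load("r1"); n=[np.sin(np.radians(10)),0,np.cos(np.radians(10))]
f=lambda u,v:onplane(c,200+u/5.6,100+v/5.6,(.41,.17,.105),n).round(4)
print("upper ends",f(350,150),f(445,150),f(258,120))
for nm,l,r,v in [("nar",178,338,440),("nar",173,346,190),("wid",445,653,440),("wid",458,681,190)]:
    a,b=f(l,v),f(r,v); print(nm,a,b,"w",(b-a)[1],"mid",(a+b)/2)
o=observe(); print(o["position"])
E
```

```text
upper ends [0.4056 0.1727 0.1058] [0.4055 0.1918 0.1058] [0.3998 0.1543 0.1068]
nar [0.4693 0.136  0.0946] [0.469  0.1708 0.0946] w 0.0348 mid [0.46915 0.1534  0.0946 ]
nar [0.4141 0.1368 0.1043] [0.4138 0.172  0.1043] w 0.03519999999999998 mid [0.41395 0.1544  0.1043 ]
wid [0.4688 0.1941 0.0946] [0.4684 0.2394 0.0947] w 0.04530000000000001 mid [0.4686  0.21675 0.09465]
wid [0.4136 0.1947 0.1044] [0.4132 0.24   0.1044] w 0.04529999999999998 mid [0.4134  0.21735 0.1044 ]
[0.45264757 0.169391   0.299706  ]
```

```bash
python3 - <<'E'
from h import *
go(.477,.217,.15,180,10)
E
```

```text
d [-0.0246, 0.0474, 0.1497] r [-0.0, 0.175, 0.007] rows>= 2.5
```

Call:
play_rows:
  steps:
    - {"dx": -0.025, "dy": 0.047, "dz": 0.05, "rx": 0, "ry": 0.09, "rz": 0.007}
    - {"dx": -0.025, "dy": 0.047, "dz": 0.1, "rx": 0, "ry": 0.175, "rz": 0.007}
    - {"dx": -0.025, "dy": 0.047, "dz": 0.15, "rx": 0, "ry": 0.175, "rz": 0.007}
    - {"dx": -0.025, "dy": 0.047, "dz": 0.15, "rx": 0, "ry": 0.175, "rz": 0.007}
    - {"dx": -0.025, "dy": 0.047, "dz": 0.15, "rx": 0, "ry": 0.175, "rz": 0.007}

```text
clock: 7.15
position: [0.4783, 0.218, 0.1524]
eef_rot: [-0.086, -0.001, 0.996, 0.0]
force: [0.3, -0.4, -1.6]
width: 0.456
finger_force: 30.0
```

```bash
python3 - <<'E'
from h import *
c=snap("wrist","r2.png"); p,T=tool(); print(p,observe()["width"])
i=cv2.imread("pics/r2.png")[60:310,90:420]; cv2.imwrite("pics/r2c.png",cv2.resize(cv2.convertScaleAbs(i,alpha=1.6,beta=20),None,fx=2.4,fy=2.4,interpolation=cv2.INTER_CUBIC))
go(.468,.217,.0993,180,10)
E
```

```text
[0.47876515 0.21818278 0.15302045] 0.4591099169140654
d [0.0015, -0.0012, 0.0548] r [0.001, 0.005, 0.002] rows>= 0.9
```

View pics/r2c.png

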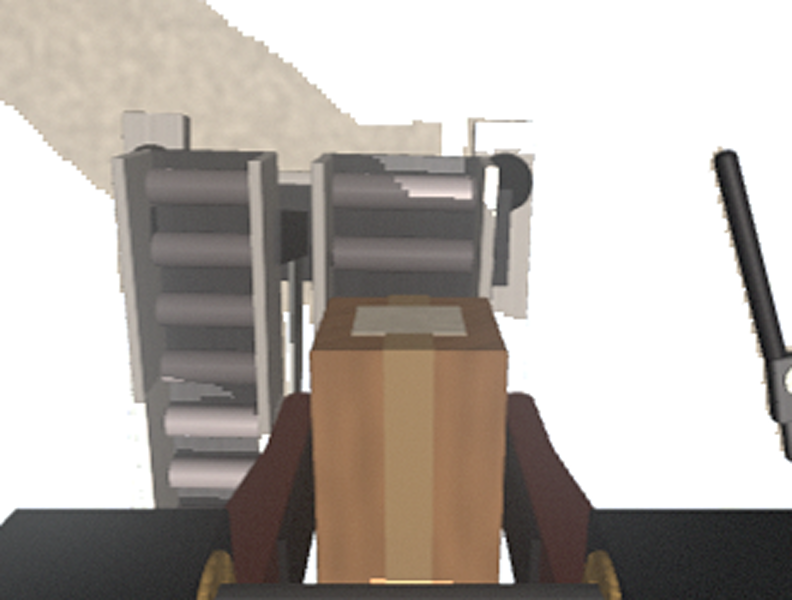

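The wide-lane guides' inner edges are at (332, 485) on row 165 and (326, 481) on row 290. The carton is centred at about 409. Scaled by depth it is within 1 mm of lane centre, so I'll lower it.

Call:
play_rows:
  steps:
    - {"dx": 0.001, "dy": -0.001, "dz": 0.025, "rx": 0, "ry": 0.004, "rz": 0.002}
    - {"dx": 0.001, "dy": -0.001, "dz": 0.04, "rx": 0, "ry": 0.004, "rz": 0.002}
    - {"dx": 0.001, "dy": -0.001, "dz": 0.05, "rx": 0, "ry": 0.004, "rz": 0.002}
    - {"dx": 0.001, "dy": -0.001, "dz": 0.055, "rx": 0, "ry": 0.004, "rz": 0.002}
    - {"dx": 0.001, "dy": -0.001, "dz": 0.055, "rx": 0, "ry": 0.004, "rz": 0.002}
    - {"dx": 0.001, "dy": -0.001, "dz": 0.055, "rx": 0, "ry": 0.004, "rz": 0.002}

```text
clock: 7.95
position: [0.4675, 0.2165, 0.097]
eef_rot: [-0.088, -0.0, 0.996, 0.0]
force: [-0.1, -0.8, 0.2]
width: 0.454
finger_force: 30.0
```

```bash
python3 - <<'E'
from h import *
print(tool()[0],observe()["force"]); go(.468,.2173,.0973,180,10)
E
```

```text
[0.46751057 0.21651461 0.09704017] [-0.1182573  -0.82553864  0.15699298]
d [-0.0004, 0.0008, -0.0003] r [0.0, -0.002, 0.0] rows>= 0.0
```

Call:
play_rows:
  steps:
    - {"dx": 0, "dy": 0, "dz": 0, "rx": 0, "ry": 0, "rz": 0}
    - {"dx": 0, "dy": 0, "dz": 0, "rx": 0, "ry": 0, "rz": 0}
    - {"dx": 0, "dy": 0, "dz": -0.03, "rx": 0, "ry": 0, "rz": 0}
    - {"dx": 0, "dy": 0, "dz": -0.09, "rx": 0, "ry": 0, "rz": 0}
    - {"dx": 0, "dy": 0, "dz": -0.15, "rx": 0, "ry": 0, "rz": 0}
    - {"dx": 0, "dy": 0, "dz": -0.15, "rx": 0, "ry": 0, "rz": 0}
    - {"dx": 0, "dy": 0, "dz": -0.15, "rx": 0, "ry": 0, "rz": 0}
  gripper: -0.35

```text
clock: 8.82
position: [0.4933, 0.216, 0.2438]
eef_rot: [-0.089, -0.0, 0.996, -0.0]
force: [0.0, -0.4, -0.3]
width: 0.678
finger_force: 0.0
```

```bash
python3 - <<'E'
from h import *
a=snap("scene","s1.png"); t=snap("top","t1.png")
i=cv2.imread("pics/s1.png")[110:270,140:360]; j=cv2.imread("pics/t1.png")[140:270,170:390]
i=cv2.resize(i,(640,465)); cv2.imwrite("pics/s1c.png",np.hstack([i[:,300:], cv2.resize(j,(440,465))]) if 0 else i)
cartons(t,.06,roi=(.3,.8,.1,.3)); cartons(t,.044,roi=(.3,.8,-.4,-.1))
go(.47,-.1,.30,87)
E
```

```text
carton px [208. 207.] xy mm 549 166 LxW 517 203 ang 45.2
carton px [228. 143.] xy mm 637 5 LxW 1985 1414 ang 89.7
carton px [329. 242.] xy mm 406 -255 LxW 69 43 ang 89.6
carton px [304. 214.] xy mm 507 -170 LxW 53 36 ang 74.6
carton px [330. 214.] xy mm 508 -261 LxW 70 44 ang 89.6
d [0.0327, -0.3158, -0.0516] r [-0.147, -0.137, 1.619] rows>= 8.7
```

View pics/s1c.png

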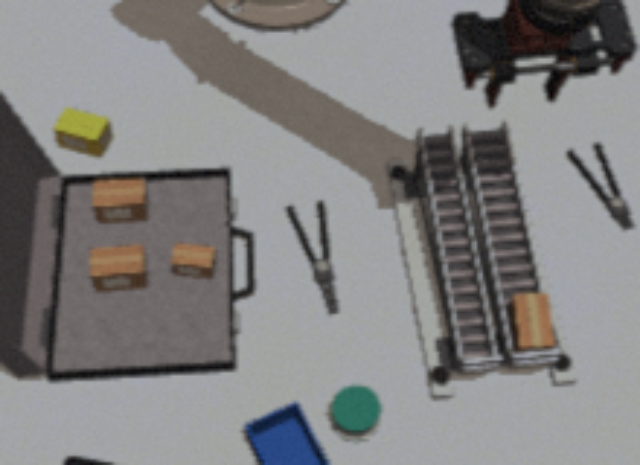

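Carton 1 is at the stop in the wide lane, at crop (533,320). The remaining three are unmoved in the case. On to the next large carton.

```bash
python3 - <<'E'
from h import *
go(.516,-.256,.22,88)
E
```

```text
d [-0.0268, -0.4717, 0.0191] r [-0.145, -0.138, 1.601] rows>= 8.6
```

Call:
play_rows:
  steps:
    - {"dx": -0.003, "dy": -0.055, "dz": 0, "rx": -0.016, "ry": -0.015, "rz": 0.18}
    - {"dx": -0.006, "dy": -0.11, "dz": 0, "rx": -0.032, "ry": -0.03, "rz": 0.36}
    - {"dx": -0.009, "dy": -0.165, "dz": 0, "rx": -0.049, "ry": -0.046, "rz": 0.54}
    - {"dx": -0.012, "dy": -0.22, "dz": 0, "rx": -0.065, "ry": -0.062, "rz": 0.72}
    - {"dx": -0.015, "dy": -0.28, "dz": 0, "rx": -0.081, "ry": -0.078, "rz": 0.9}
    - {"dx": -0.018, "dy": -0.335, "dz": 0, "rx": -0.098, "ry": -0.093, "rz": 1.08}
    - {"dx": -0.021, "dy": -0.39, "dz": 0.01, "rx": -0.114, "ry": -0.108, "rz": 1.26}
    - {"dx": -0.024, "dy": -0.44, "dz": 0.019, "rx": -0.13, "ry": -0.124, "rz": 1.43}
  gripper: -0.4

```text
clock: 9.93
position: [0.5127, -0.2256, 0.2198]
eef_rot: [-0.011, 0.66, 0.751, 0.001]
force: [0.8, 0.3, -0.0]
width: 0.703
finger_force: 0.0
```

```bash
python3 - <<'E'
from h import *
cartons(camera("top"),.044,roi=(.3,.8,-.4,-.1)); print(tool()[0]); go(.516,-.256,.1,88)
E
```

```text
carton px [304. 214.] xy mm 507 -170 LxW 53 36 ang 74.6
carton px [324. 213.] xy mm 510 -241 LxW 41 29 ang -1.6
carton px [356. 242.] xy mm 422 -336 LxW 505 231 ang -1.8
[ 0.51081905 -0.2331895   0.21824308]
d [-0.0249, 0.0043, 0.1179] r [-0.016, -0.012, 0.15] rows>= 1.9
```

Call:
play_rows:
  steps:
    - {"dx": -0.025, "dy": 0.004, "dz": 0.05, "rx": -0.016, "ry": -0.012, "rz": 0.15}
    - {"dx": -0.025, "dy": 0.004, "dz": 0.1, "rx": -0.016, "ry": -0.012, "rz": 0.15}
    - {"dx": -0.025, "dy": 0.004, "dz": 0.118, "rx": -0.016, "ry": -0.012, "rz": 0.15}
    - {"dx": -0.025, "dy": 0.004, "dz": 0.118, "rx": -0.016, "ry": -0.012, "rz": 0.15}
    - {"dx": -0.025, "dy": 0.004, "dz": 0.118, "rx": -0.016, "ry": -0.012, "rz": 0.15}

```text
clock: 10.6
position: [0.5212, -0.2461, 0.1048]
eef_rot: [0.001, 0.712, 0.702, 0.003]
force: [-0.3, -1.2, 0.3]
width: 0.7
finger_force: 0.0
```

```bash
python3 - <<'E'
from h import *
c=snap("wrist","w4.png"); cartons(c,.044,lo=40,roi=(.45,.6,-.4,-.1)); go(.516,-.256,.022,88)
E
```

```text
carton px [195. 231.] xy mm 469 -265 LxW 13 7 ang 62.1
carton px [253. 216.] xy mm 515 -255 LxW 74 40 ang 88.1
carton px [250.  95.] xy mm 514 -168 LxW 48 29 ang 74.6
d [-0.0101, -0.0057, 0.0829] r [0.006, -0.003, 0.022] rows>= 1.3
```

Call:
play_rows:
  steps:
    - {"dx": -0.011, "dy": -0.006, "dz": 0.03, "rx": 0.006, "ry": -0.003, "rz": 0.022}
    - {"dx": -0.011, "dy": -0.006, "dz": 0.06, "rx": 0.006, "ry": -0.003, "rz": 0.022}
    - {"dx": -0.011, "dy": -0.006, "dz": 0.083, "rx": 0.006, "ry": -0.003, "rz": 0.022}
    - {"dx": -0.011, "dy": -0.006, "dz": 0.083, "rx": 0.006, "ry": -0.003, "rz": 0.022}
    - {"dx": -0.011, "dy": -0.006, "dz": 0.083, "rx": 0.006, "ry": -0.003, "rz": 0.022}

```text
clock: 11.28
position: [0.5153, -0.2571, 0.0217]
eef_rot: [-0.0, 0.72, 0.694, -0.0]
force: [-0.5, -1.3, -0.7]
width: 0.7
finger_force: 0.0
```

Call:
play_rows:
  steps:
    - {"dx": 0, "dy": 0, "dz": 0, "rx": 0, "ry": 0, "rz": 0}
    - {"dx": 0, "dy": 0, "dz": 0, "rx": 0, "ry": 0, "rz": 0}
    - {"dx": 0, "dy": 0, "dz": 0, "rx": 0, "ry": 0, "rz": 0}
    - {"dx": 0, "dy": 0, "dz": 0, "rx": 0, "ry": 0, "rz": 0}
  gripper: 1
  grip_force: 30

```text
clock: 11.78
position: [0.5145, -0.2569, 0.0207]
eef_rot: [-0.001, 0.72, 0.694, -0.0]
force: [-1.4, -0.3, 5.9]
width: 0.452
finger_force: 30.0
```

Call:
play_rows:
  steps:
    - {"dx": 0, "dy": 0, "dz": -0.06, "rx": 0, "ry": 0, "rz": 0}
    - {"dx": 0, "dy": 0, "dz": -0.12, "rx": 0, "ry": 0, "rz": 0}
    - {"dx": 0, "dy": 0, "dz": -0.18, "rx": 0, "ry": 0, "rz": 0}
    - {"dx": 0, "dy": 0, "dz": -0.18, "rx": 0, "ry": 0, "rz": 0}

```text
clock: 12.28
position: [0.5173, -0.2577, 0.205]
eef_rot: [0.003, 0.72, 0.694, 0.001]
force: [-0.5, -0.0, -2.4]
width: 0.456
finger_force: 30.0
```

```bash
python3 - <<'E'
from h import *
go(.477,.2175,.18,180,10)
E
```

```text
d [0.4736, -0.0575, 0.0234] r [0.143, 0.142, -1.602] rows>= 8.6
```

Call:
play_rows:
  steps:
    - {"dx": 0.055, "dy": -0.007, "dz": 0, "rx": 0.016, "ry": 0.016, "rz": -0.18}
    - {"dx": 0.11, "dy": -0.014, "dz": 0, "rx": 0.032, "ry": 0.032, "rz": -0.36}
    - {"dx": 0.17, "dy": -0.021, "dz": 0, "rx": 0.048, "ry": 0.048, "rz": -0.54}
    - {"dx": 0.225, "dy": -0.028, "dz": 0, "rx": 0.064, "ry": 0.064, "rz": -0.72}
    - {"dx": 0.28, "dy": -0.035, "dz": 0, "rx": 0.08, "ry": 0.08, "rz": -0.9}
    - {"dx": 0.335, "dy": -0.042, "dz": 0, "rx": 0.096, "ry": 0.096, "rz": -1.08}
    - {"dx": 0.39, "dy": -0.049, "dz": 0, "rx": 0.112, "ry": 0.112, "rz": -1.26}
    - {"dx": 0.445, "dy": -0.055, "dz": 0.01, "rx": 0.128, "ry": 0.128, "rz": -1.43}

```text
clock: 13.28
position: [0.4749, 0.191, 0.1897]
eef_rot: [-0.085, 0.084, 0.993, 0.002]
force: [1.4, -0.4, -1.1]
width: 0.454
finger_force: 30.0
```

```bash
python3 - <<'E'
from h import *
go(.477,.2175,.15,180,10)
E
```

```text
d [-0.0043, 0.0269, 0.0393] r [0.018, 0.005, -0.167] rows>= 0.9
```

Call:
play_rows:
  steps:
    - {"dx": -0.004, "dy": 0.027, "dz": 0.01, "rx": 0.018, "ry": 0.005, "rz": -0.167}
    - {"dx": -0.004, "dy": 0.027, "dz": 0.039, "rx": 0.018, "ry": 0.005, "rz": -0.167}
    - {"dx": -0.004, "dy": 0.027, "dz": 0.039, "rx": 0.018, "ry": 0.005, "rz": -0.167}
    - {"dx": -0.004, "dy": 0.027, "dz": 0.039, "rx": 0.018, "ry": 0.005, "rz": -0.167}

```text
clock: 13.78
position: [0.4775, 0.2159, 0.1512]
eef_rot: [-0.087, 0.003, 0.996, 0.0]
force: [0.5, -0.1, -1.2]
width: 0.456
finger_force: 30.0
```

```bash
python3 - <<'E'
from h import *
print(tool()[0],observe()["width"]); go(.468,.217,.0975,180,10)
E
```

```text
[0.47749546 0.21594627 0.15123725] 0.4560348462334545
d [0.0, 0.001, 0.0546] r [0.001, 0.0, -0.005] rows>= 0.9
```

Call:
play_rows:
  steps:
    - {"dx": 0, "dy": 0.001, "dz": 0.025, "rx": 0, "ry": 0, "rz": -0.005}
    - {"dx": 0, "dy": 0.001, "dz": 0.04, "rx": 0, "ry": 0, "rz": -0.005}
    - {"dx": 0, "dy": 0.001, "dz": 0.05, "rx": 0, "ry": 0, "rz": -0.005}
    - {"dx": 0, "dy": 0.001, "dz": 0.054, "rx": 0, "ry": 0, "rz": -0.005}
    - {"dx": 0, "dy": 0.001, "dz": 0.054, "rx": 0, "ry": 0, "rz": -0.005}
    - {"dx": 0, "dy": 0.001, "dz": 0.054, "rx": 0, "ry": 0, "rz": -0.005}

```text
clock: 14.52
position: [0.4685, 0.2177, 0.0985]
eef_rot: [-0.087, -0.0, 0.996, 0.001]
force: [0.8, -0.0, -1.9]
width: 0.454
finger_force: 30.0
```

Call:
play_rows:
  steps:
    - {"dx": 0, "dy": 0, "dz": 0, "rx": 0, "ry": 0, "rz": 0}
    - {"dx": 0, "dy": 0, "dz": 0, "rx": 0, "ry": 0, "rz": 0}
    - {"dx": 0, "dy": 0, "dz": -0.03, "rx": 0, "ry": 0, "rz": 0}
    - {"dx": 0, "dy": 0, "dz": -0.09, "rx": 0, "ry": 0, "rz": 0}
    - {"dx": 0, "dy": 0, "dz": -0.15, "rx": 0, "ry": 0, "rz": 0}
    - {"dx": 0, "dy": 0, "dz": -0.15, "rx": 0, "ry": 0, "rz": 0}
    - {"dx": 0, "dy": 0, "dz": -0.15, "rx": 0, "ry": 0, "rz": 0}
  gripper: -0.35

```text
clock: 15.4
position: [0.4938, 0.217, 0.2453]
eef_rot: [-0.087, -0.0, 0.996, 0.0]
force: [-0.7, -0.2, -0.8]
width: 0.675
finger_force: 0.0
```

```bash
python3 - <<'E'
from h import *
t=camera("top"); cartons(t,.065,lo=110,roi=(.3,.8,.1,.3)); cartons(t,.044,roi=(.3,.8,-.4,-.1))
c=snap("wrist","r3.png"); cartons(c,.09,lo=40,roi=(.3,.8,.1,.3)); snap("scene","s2.png")
go(.413,-.251,.22,86)
E
```

```text
carton px [204. 201.] xy mm 561 162 LxW 508 196 ang 48.6
carton px [329. 242.] xy mm 406 -255 LxW 69 43 ang 89.6
carton px [304. 214.] xy mm 507 -170 LxW 53 36 ang 74.6
carton px [258. 290.] xy mm 592 216 LxW 40 34 ang -89.9
d [0.075, -0.4677, 0.0382] r [-0.145, -0.135, 1.637] rows>= 8.8
```

Call:
play_rows:
  steps:
    - {"dx": 0.002, "dy": -0.055, "dz": 0, "rx": -0.016, "ry": -0.015, "rz": 0.18}
    - {"dx": 0.006, "dy": -0.11, "dz": 0, "rx": -0.032, "ry": -0.03, "rz": 0.36}
    - {"dx": 0.015, "dy": -0.165, "dz": 0, "rx": -0.049, "ry": -0.046, "rz": 0.54}
    - {"dx": 0.025, "dy": -0.22, "dz": 0, "rx": -0.065, "ry": -0.062, "rz": 0.72}
    - {"dx": 0.037, "dy": -0.28, "dz": 0.01, "rx": -0.081, "ry": -0.078, "rz": 0.9}
    - {"dx": 0.05, "dy": -0.335, "dz": 0.02, "rx": -0.098, "ry": -0.093, "rz": 1.08}
    - {"dx": 0.06, "dy": -0.39, "dz": 0.03, "rx": -0.114, "ry": -0.108, "rz": 1.26}
    - {"dx": 0.07, "dy": -0.44, "dz": 0.038, "rx": -0.13, "ry": -0.124, "rz": 1.43}
  gripper: -0.35

```text
clock: 16.55
position: [0.4171, -0.2244, 0.2188]
eef_rot: [-0.01, 0.66, 0.751, 0.002]
force: [0.8, 0.4, 0.3]
width: 0.673
finger_force: 0.0
```

```bash
python3 - <<'E'
from h import *
print(tool()[0]); go(.414,-.248,.11,86)
E
```

```text
[ 0.41707968 -0.22438433  0.2188148 ]
d [-0.0249, -0.0051, 0.1084] r [-0.011, -0.017, 0.2] rows>= 1.8
```

Call:
play_rows:
  steps:
    - {"dx": -0.025, "dy": -0.005, "dz": 0.04, "rx": -0.011, "ry": -0.017, "rz": 0.18}
    - {"dx": -0.025, "dy": -0.005, "dz": 0.08, "rx": -0.011, "ry": -0.017, "rz": 0.2}
    - {"dx": -0.025, "dy": -0.005, "dz": 0.108, "rx": -0.011, "ry": -0.017, "rz": 0.2}
    - {"dx": -0.025, "dy": -0.005, "dz": 0.108, "rx": -0.011, "ry": -0.017, "rz": 0.2}
    - {"dx": -0.025, "dy": -0.005, "dz": 0.108, "rx": -0.011, "ry": -0.017, "rz": 0.2}
    - {"dx": -0.025, "dy": -0.005, "dz": 0.108, "rx": -0.011, "ry": -0.017, "rz": 0.2}

```text
clock: 17.3
position: [0.4169, -0.2467, 0.1129]
eef_rot: [0.002, 0.729, 0.684, 0.001]
force: [0.0, 0.2, -0.4]
width: 0.672
finger_force: 0.0
```

```bash
python3 - <<'E'
from h import *
c=snap("wrist","w5.png"); cartons(c,.044,lo=30,roi=(.3,.6,-.4,-.1)); go(.414,-.251,.024,86)
i=cv2.imread("pics/w5.png"); s=cv2.imread("pics/s2.png")[110:270,140:360]
cv2.imwrite("pics/m5.png",np.vstack([cv2.convertScaleAbs(i[60:340,50:450],alpha=1.6,beta=20),cv2.resize(s,(400,291))]))
E
```

```text
carton px [382. 321.] xy mm 517 -367 LxW 69 19 ang -81.1
carton px [162. 290.] xy mm 325 -320 LxW 146 28 ang 56.1
carton px [124. 247.] xy mm 302 -280 LxW 66 45 ang 63.8
carton px [256. 203.] xy mm 413 -249 LxW 72 40 ang 86.4
carton px [382.  87.] xy mm 506 -166 LxW 48 36 ang 74.5
d [-0.0043, -0.0028, 0.0888] r [0.003, 0.001, 0.006] rows>= 1.4
```

View pics/m5.png

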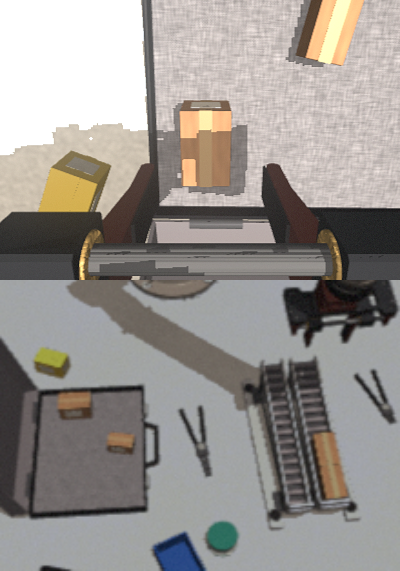

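The wrist view shows the third large carton centred between the fingers, at (206,145). The scene inset shows the two large cartons queued end to end at (330,465). I'll descend.

Call:
play_rows:
  steps:
    - {"dx": -0.004, "dy": -0.003, "dz": 0.02, "rx": 0.003, "ry": 0, "rz": 0.006}
    - {"dx": -0.004, "dy": -0.003, "dz": 0.045, "rx": 0.003, "ry": 0, "rz": 0.006}
    - {"dx": -0.004, "dy": -0.003, "dz": 0.07, "rx": 0.003, "ry": 0, "rz": 0.006}
    - {"dx": -0.004, "dy": -0.003, "dz": 0.089, "rx": 0.003, "ry": 0, "rz": 0.006}
    - {"dx": -0.004, "dy": -0.003, "dz": 0.089, "rx": 0.003, "ry": 0, "rz": 0.006}
    - {"dx": -0.004, "dy": -0.003, "dz": 0.089, "rx": 0.003, "ry": 0, "rz": 0.006}
  gripper: -0.25

```text
clock: 18.1
position: [0.4137, -0.2505, 0.0237]
eef_rot: [0.0, 0.731, 0.682, -0.0]
force: [0.3, 0.3, 1.3]
width: 0.624
finger_force: 0.0
```

Call:
play_rows:
  steps:
    - {"dx": 0, "dy": 0, "dz": 0, "rx": 0, "ry": 0, "rz": 0}
    - {"dx": 0, "dy": 0, "dz": 0, "rx": 0, "ry": 0, "rz": 0}
    - {"dx": 0, "dy": 0, "dz": 0, "rx": 0, "ry": 0, "rz": 0}
    - {"dx": 0, "dy": 0, "dz": 0, "rx": 0, "ry": 0, "rz": 0}
  gripper: 1
  grip_force: 30

```text
clock: 18.6
position: [0.4134, -0.2506, 0.0234]
eef_rot: [0.0, 0.731, 0.682, -0.001]
force: [-0.6, 0.0, 7.7]
width: 0.456
finger_force: 30.0
```

Call:
play_rows:
  steps:
    - {"dx": 0, "dy": 0, "dz": -0.06, "rx": 0, "ry": 0, "rz": 0}
    - {"dx": 0, "dy": 0, "dz": -0.12, "rx": 0, "ry": 0, "rz": 0}
    - {"dx": 0, "dy": 0, "dz": -0.18, "rx": 0, "ry": 0, "rz": 0}
    - {"dx": 0, "dy": 0, "dz": -0.18, "rx": 0, "ry": 0, "rz": 0}

```text
clock: 19.1
position: [0.4158, -0.2514, 0.2071]
eef_rot: [0.004, 0.731, 0.682, 0.0]
force: [0.2, 0.3, -2.9]
width: 0.454
finger_force: 30.0
```

```bash
python3 - <<'E'
from h import *
go(.474,.2175,.18,180,10)
E
```

```text
d [0.4719, 0.0251, 0.0249] r [0.144, 0.143, -1.636] rows>= 8.8
```

Call:
play_rows:
  steps:
    - {"dx": 0.055, "dy": 0.003, "dz": 0, "rx": 0.016, "ry": 0.016, "rz": -0.18}
    - {"dx": 0.11, "dy": 0.006, "dz": 0, "rx": 0.032, "ry": 0.032, "rz": -0.36}
    - {"dx": 0.17, "dy": 0.009, "dz": 0, "rx": 0.048, "ry": 0.048, "rz": -0.54}
    - {"dx": 0.225, "dy": 0.012, "dz": 0, "rx": 0.064, "ry": 0.064, "rz": -0.72}
    - {"dx": 0.28, "dy": 0.015, "dz": 0, "rx": 0.08, "ry": 0.08, "rz": -0.9}
    - {"dx": 0.335, "dy": 0.018, "dz": 0, "rx": 0.096, "ry": 0.096, "rz": -1.08}
    - {"dx": 0.39, "dy": 0.021, "dz": 0, "rx": 0.112, "ry": 0.112, "rz": -1.26}
    - {"dx": 0.445, "dy": 0.024, "dz": 0.01, "rx": 0.128, "ry": 0.128, "rz": -1.43}

```text
clock: 20.1
position: [0.468, 0.1933, 0.1913]
eef_rot: [-0.084, 0.1, 0.991, 0.002]
force: [0.3, 0.0, -1.8]
width: 0.45
finger_force: 30.0
```

```bash
python3 - <<'E'
from h import *
go(.474,.2175,.153,180,10)
E
```

```text
d [-0.0074, 0.0254, 0.0372] r [0.022, 0.005, -0.2] rows>= 1.1
```

Call:
play_rows:
  steps:
    - {"dx": -0.007, "dy": 0.025, "dz": 0.01, "rx": 0.022, "ry": 0.005, "rz": -0.17}
    - {"dx": -0.007, "dy": 0.025, "dz": 0.037, "rx": 0.022, "ry": 0.005, "rz": -0.2}
    - {"dx": -0.007, "dy": 0.025, "dz": 0.037, "rx": 0.022, "ry": 0.005, "rz": -0.2}
    - {"dx": -0.007, "dy": 0.025, "dz": 0.037, "rx": 0.022, "ry": 0.005, "rz": -0.2}

```text
clock: 20.6
position: [0.4738, 0.2155, 0.1544]
eef_rot: [-0.087, 0.003, 0.996, 0.0]
force: [-0.3, 0.0, -1.0]
width: 0.455
finger_force: 30.0
```

```bash
python3 - <<'E'
from h import *
print(tool()[0],observe()["width"]); go(.464,.217,.1,180,10)
E
```

```text
[0.47378366 0.21552489 0.15441555] 0.45457890426383196
d [0.0002, 0.0014, 0.0553] r [0.001, 0.001, -0.006] rows>= 0.9
```

Call:
play_rows:
  steps:
    - {"dx": 0, "dy": 0.001, "dz": 0.025, "rx": 0, "ry": 0, "rz": -0.006}
    - {"dx": 0, "dy": 0.001, "dz": 0.04, "rx": 0, "ry": 0, "rz": -0.006}
    - {"dx": 0, "dy": 0.001, "dz": 0.05, "rx": 0, "ry": 0, "rz": -0.006}
    - {"dx": 0, "dy": 0.001, "dz": 0.054, "rx": 0, "ry": 0, "rz": -0.006}
    - {"dx": 0, "dy": 0.001, "dz": 0.054, "rx": 0, "ry": 0, "rz": -0.006}
    - {"dx": 0, "dy": 0.001, "dz": 0.054, "rx": 0, "ry": 0, "rz": -0.006}

```text
clock: 21.35
position: [0.465, 0.2172, 0.1018]
eef_rot: [-0.086, -0.0, 0.996, 0.001]
force: [0.1, -0.3, -1.3]
width: 0.449
finger_force: 30.0
```

Call:
play_rows:
  steps:
    - {"dx": 0, "dy": 0, "dz": 0, "rx": 0, "ry": 0, "rz": 0}
    - {"dx": 0, "dy": 0, "dz": 0, "rx": 0, "ry": 0, "rz": 0}
    - {"dx": 0, "dy": 0, "dz": -0.03, "rx": 0, "ry": 0, "rz": 0}
    - {"dx": 0, "dy": 0, "dz": -0.09, "rx": 0, "ry": 0, "rz": 0}
    - {"dx": 0, "dy": 0, "dz": -0.15, "rx": 0, "ry": 0, "rz": 0}
    - {"dx": 0, "dy": 0, "dz": -0.15, "rx": 0, "ry": 0, "rz": 0}
    - {"dx": 0, "dy": 0, "dz": -0.15, "rx": 0, "ry": 0, "rz": 0}
  gripper: -0.35

```text
clock: 22.22
position: [0.4901, 0.2165, 0.2486]
eef_rot: [-0.086, -0.0, 0.996, 0.0]
force: [-0.5, -1.0, -0.3]
width: 0.672
finger_force: 0.0
```

```bash
python3 - <<'E'
from h import *
t=camera("top"); cartons(t,.034,roi=(.3,.8,-.4,-.1)); snap("scene","s3.png")
go(.514,-.167,.2,75)
E
```

```text
carton px [304. 214.] xy mm 508 -171 LxW 53 37 ang 74.6
d [-0.032, -0.3832, 0.0427] r [-0.161, -0.123, 1.828] rows>= 9.9
```

Call:
play_rows:
  steps:
    - {"dx": -0.003, "dy": -0.04, "dz": 0, "rx": -0.016, "ry": -0.012, "rz": 0.18}
    - {"dx": -0.006, "dy": -0.08, "dz": 0, "rx": -0.032, "ry": -0.024, "rz": 0.36}
    - {"dx": -0.01, "dy": -0.12, "dz": 0, "rx": -0.048, "ry": -0.036, "rz": 0.54}
    - {"dx": -0.014, "dy": -0.17, "dz": 0, "rx": -0.064, "ry": -0.049, "rz": 0.72}
    - {"dx": -0.018, "dy": -0.215, "dz": 0, "rx": -0.08, "ry": -0.061, "rz": 0.9}
    - {"dx": -0.022, "dy": -0.26, "dz": 0, "rx": -0.096, "ry": -0.073, "rz": 1.08}
    - {"dx": -0.025, "dy": -0.3, "dz": 0.01, "rx": -0.112, "ry": -0.085, "rz": 1.26}
    - {"dx": -0.028, "dy": -0.34, "dz": 0.02, "rx": -0.126, "ry": -0.097, "rz": 1.43}
  gripper: -0.3

```text
clock: 23.32
position: [0.5137, -0.1245, 0.2225]
eef_rot: [-0.022, 0.659, 0.752, 0.001]
force: [0.4, -0.4, -0.3]
width: 0.648
finger_force: 0.0
```

```bash
python3 - <<'E'
from h import *
go(.514,-.167,.11,75)
E
```

```text
d [-0.046, -0.0021, 0.1111] r [-0.034, -0.028, 0.392] rows>= 2.1
```

Call:
play_rows:
  steps:
    - {"dx": -0.04, "dy": -0.002, "dz": 0.03, "rx": -0.015, "ry": -0.013, "rz": 0.18}
    - {"dx": -0.046, "dy": -0.002, "dz": 0.07, "rx": -0.03, "ry": -0.026, "rz": 0.36}
    - {"dx": -0.046, "dy": -0.002, "dz": 0.111, "rx": -0.034, "ry": -0.028, "rz": 0.392}
    - {"dx": -0.046, "dy": -0.002, "dz": 0.111, "rx": -0.034, "ry": -0.028, "rz": 0.392}
    - {"dx": -0.046, "dy": -0.002, "dz": 0.111, "rx": -0.034, "ry": -0.028, "rz": 0.392}
    - {"dx": -0.046, "dy": -0.002, "dz": 0.111, "rx": -0.034, "ry": -0.028, "rz": 0.392}

```text
clock: 24.08
position: [0.5169, -0.1657, 0.1133]
eef_rot: [0.002, 0.791, 0.611, 0.002]
force: [0.5, -0.1, -0.1]
width: 0.65
finger_force: 0.0
```

```bash
python3 - <<'E'
from h import *
c=snap("wrist","w6.png"); cartons(c,.034,lo=30,roi=(.45,.6,-.25,-.1)); go(.514,-.168,.02,75)
i=cv2.imread("pics/w6.png"); s=cv2.imread("pics/s3.png")[110:270,140:360]
cv2.imwrite("pics/m6.png",np.vstack([cv2.convertScaleAbs(i[60:340,50:450],alpha=1.6,beta=20),cv2.resize(s,(400,291))]))
E
```

```text
carton px [327. 239.] xy mm 561 -216 LxW 20 9 ang -82.3
carton px [193. 243.] xy mm 452 -189 LxW 34 11 ang 52.0
carton px [258. 196.] xy mm 514 -165 LxW 57 30 ang 75.5
d [-0.0028, -0.0026, 0.0932] r [0.004, -0.0, 0.006] rows>= 1.5
```

View pics/m6.png

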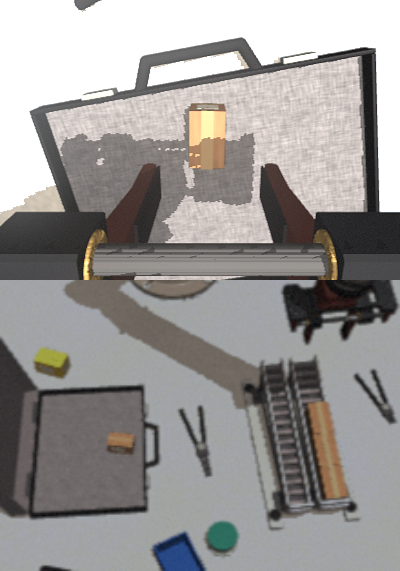

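All three large cartons are queued at (327,450), and the small carton is centred between the fingers at (207,135).

Call:
play_rows:
  steps:
    - {"dx": -0.003, "dy": -0.003, "dz": 0.03, "rx": 0.004, "ry": 0, "rz": 0.004}
    - {"dx": -0.003, "dy": -0.003, "dz": 0.06, "rx": 0.004, "ry": 0, "rz": 0.004}
    - {"dx": -0.003, "dy": -0.003, "dz": 0.085, "rx": 0.004, "ry": 0, "rz": 0.004}
    - {"dx": -0.003, "dy": -0.003, "dz": 0.093, "rx": 0.004, "ry": 0, "rz": 0.004}
    - {"dx": -0.003, "dy": -0.003, "dz": 0.093, "rx": 0.004, "ry": 0, "rz": 0.004}
    - {"dx": -0.003, "dy": -0.003, "dz": 0.093, "rx": 0.004, "ry": 0, "rz": 0.004}

```text
clock: 24.88
position: [0.5132, -0.168, 0.0199]
eef_rot: [-0.0, 0.793, 0.61, 0.0]
force: [0.3, -0.2, 0.3]
width: 0.65
finger_force: 0.0
```

Call:
play_rows:
  steps:
    - {"dx": 0, "dy": 0, "dz": 0, "rx": 0, "ry": 0, "rz": 0}
    - {"dx": 0, "dy": 0, "dz": 0, "rx": 0, "ry": 0, "rz": 0}
    - {"dx": 0, "dy": 0, "dz": 0, "rx": 0, "ry": 0, "rz": 0}
    - {"dx": 0, "dy": 0, "dz": 0, "rx": 0, "ry": 0, "rz": 0}
    - {"dx": 0, "dy": 0, "dz": 0, "rx": 0, "ry": 0, "rz": 0}
  gripper: 1
  grip_force: 25

```text
clock: 25.5
position: [0.5124, -0.1678, 0.0189]
eef_rot: [-0.001, 0.793, 0.61, -0.0]
force: [-0.2, -0.2, 3.7]
width: 0.339
finger_force: 25.0
```

Call:
play_rows:
  steps:
    - {"dx": 0, "dy": 0, "dz": -0.06, "rx": 0, "ry": 0, "rz": 0}
    - {"dx": 0, "dy": 0, "dz": -0.12, "rx": 0, "ry": 0, "rz": 0}
    - {"dx": 0, "dy": 0, "dz": -0.16, "rx": 0, "ry": 0, "rz": 0}
    - {"dx": 0, "dy": 0, "dz": -0.16, "rx": 0, "ry": 0, "rz": 0}

```text
clock: 26.0
position: [0.5146, -0.1683, 0.1819]
eef_rot: [0.002, 0.793, 0.61, 0.001]
force: [0.7, -0.5, -0.6]
width: 0.338
finger_force: 25.0
```

```bash
python3 - <<'E'
from h import *
go(.475,.154,.18,180,10)
E
```

```text
d [0.3013, -0.1211, 0.0014] r [0.163, 0.127, -1.825] rows>= 9.8
```

Call:
play_rows:
  steps:
    - {"dx": 0.035, "dy": -0.014, "dz": 0, "rx": 0.016, "ry": 0.012, "rz": -0.18}
    - {"dx": 0.07, "dy": -0.028, "dz": 0, "rx": 0.032, "ry": 0.025, "rz": -0.36}
    - {"dx": 0.105, "dy": -0.042, "dz": 0, "rx": 0.048, "ry": 0.037, "rz": -0.54}
    - {"dx": 0.14, "dy": -0.056, "dz": 0, "rx": 0.064, "ry": 0.05, "rz": -0.72}
    - {"dx": 0.175, "dy": -0.07, "dz": -0.01, "rx": 0.08, "ry": 0.062, "rz": -0.9}
    - {"dx": 0.21, "dy": -0.085, "dz": -0.01, "rx": 0.096, "ry": 0.075, "rz": -1.08}
    - {"dx": 0.245, "dy": -0.099, "dz": -0.01, "rx": 0.112, "ry": 0.087, "rz": -1.26}
    - {"dx": 0.28, "dy": -0.113, "dz": -0.01, "rx": 0.128, "ry": 0.1, "rz": -1.43}

```text
clock: 27.0
position: [0.4742, 0.1324, 0.1877]
eef_rot: [-0.077, 0.194, 0.978, 0.001]
force: [-0.0, 0.7, -0.3]
width: 0.341
finger_force: 25.0
```

```bash
python3 - <<'E'
from h import *
go(.477,.154,.15,180,10)
E
```

```text
d [0.0, 0.0221, 0.0375] r [0.035, 0.018, -0.389] rows>= 2.1
```

Call:
play_rows:
  steps:
    - {"dx": 0, "dy": 0.022, "dz": 0, "rx": 0.016, "ry": 0.008, "rz": -0.18}
    - {"dx": 0, "dy": 0.022, "dz": 0.02, "rx": 0.032, "ry": 0.016, "rz": -0.36}
    - {"dx": 0, "dy": 0.022, "dz": 0.037, "rx": 0.035, "ry": 0.018, "rz": -0.389}
    - {"dx": 0, "dy": 0.022, "dz": 0.037, "rx": 0.035, "ry": 0.018, "rz": -0.389}
    - {"dx": 0, "dy": 0.022, "dz": 0.037, "rx": 0.035, "ry": 0.018, "rz": -0.389}
    - {"dx": 0, "dy": 0.022, "dz": 0.037, "rx": 0.035, "ry": 0.018, "rz": -0.389}

```text
clock: 27.75
position: [0.4787, 0.153, 0.1526]
eef_rot: [-0.085, 0.004, 0.996, 0.0]
force: [-0.2, -0.1, -0.4]
width: 0.335
finger_force: 25.0
```

```bash
python3 - <<'E'
from h import *
c=snap("wrist","r4.png"); print(tool()[0],observe()["width"]*88); go(.468,.1537,.098,180,10)
i=cv2.imread("pics/r4.png")[60:310,90:420]; cv2.imwrite("pics/r4c.png",cv2.resize(cv2.convertScaleAbs(i,alpha=1.6,beta=20),None,fx=2.4,fy=2.4,interpolation=cv2.INTER_CUBIC))
E
```

```text
[0.47870742 0.15306004 0.15254008] 30.159320435701705
d [0.0013, 0.0006, 0.0556] r [0.001, 0.004, -0.007] rows>= 0.9
```

View pics/r4c.png

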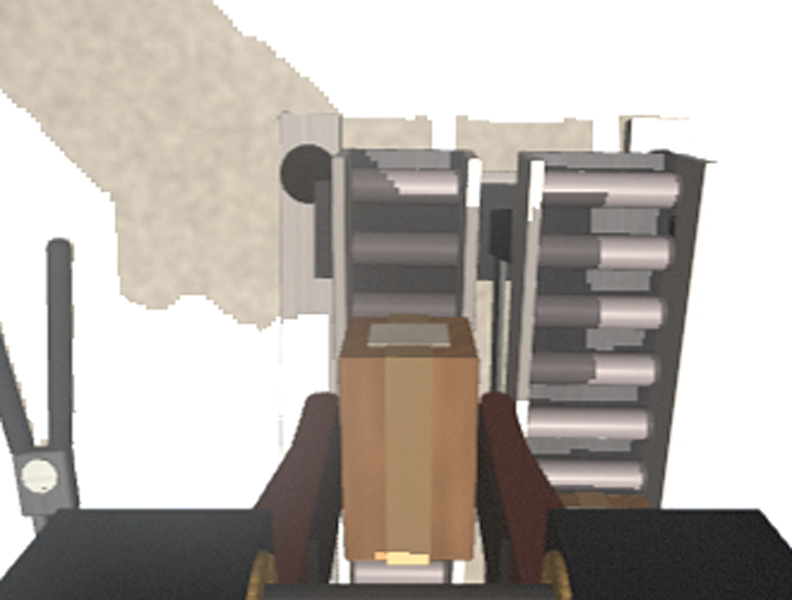

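The small carton is over the narrow lane: guides' inner edges are about 349 and 463, and the carton is centred at about 409. It is centred within 1 mm, so I'll lower and release it.

Call:
play_rows:
  steps:
    - {"dx": 0.001, "dy": 0.0005, "dz": 0.025, "rx": 0, "ry": 0.004, "rz": -0.007}
    - {"dx": 0.001, "dy": 0.0005, "dz": 0.04, "rx": 0, "ry": 0.004, "rz": -0.007}
    - {"dx": 0.001, "dy": 0.0005, "dz": 0.05, "rx": 0, "ry": 0.004, "rz": -0.007}
    - {"dx": 0.001, "dy": 0.0005, "dz": 0.0555, "rx": 0, "ry": 0.004, "rz": -0.007}
    - {"dx": 0.001, "dy": 0.0005, "dz": 0.0555, "rx": 0, "ry": 0.004, "rz": -0.007}
    - {"dx": 0.001, "dy": 0.0005, "dz": 0.0555, "rx": 0, "ry": 0.004, "rz": -0.007}

```text
clock: 28.55
position: [0.4682, 0.1539, 0.0978]
eef_rot: [-0.088, -0.001, 0.996, 0.001]
force: [-0.3, -0.4, -0.1]
width: 0.341
finger_force: 25.0
```

Call:
play_rows:
  steps:
    - {"dx": 0, "dy": 0, "dz": 0, "rx": 0, "ry": 0, "rz": 0}
    - {"dx": 0, "dy": 0, "dz": 0, "rx": 0, "ry": 0, "rz": 0}
    - {"dx": 0, "dy": 0, "dz": -0.03, "rx": 0, "ry": 0, "rz": 0}
    - {"dx": 0, "dy": 0, "dz": -0.09, "rx": 0, "ry": 0, "rz": 0}
    - {"dx": 0, "dy": 0, "dz": -0.15, "rx": 0, "ry": 0, "rz": 0}
    - {"dx": 0, "dy": 0, "dz": -0.15, "rx": 0, "ry": 0, "rz": 0}
    - {"dx": 0, "dy": 0, "dz": -0.15, "rx": 0, "ry": 0, "rz": 0}
  gripper: -0.2

```text
clock: 29.42
position: [0.4938, 0.1532, 0.2446]
eef_rot: [-0.088, -0.0, 0.996, 0.0]
force: [-0.8, -0.6, -0.4]
width: 0.6
finger_force: 0.0
```

```bash
python3 - <<'E'
from h import *
snap("top","t4.png"); snap("scene","s4.png"); p=tool()[0]; print(p)
i=cv2.resize(cv2.imread("pics/s4.png")[110:270,60:360],(600,320),interpolation=cv2.INTER_CUBIC); j=cv2.resize(cv2.imread("pics/t4.png")[140:270,180:400],(474,280),interpolation=cv2.INTER_CUBIC)
cv2.imwrite("pics/m7.png",np.vstack([i,np.pad(j,((0,0),(0,126),(0,0)))]))
E
```

```text
[0.49311519 0.15299716 0.24365261]
```

View pics/m7.png

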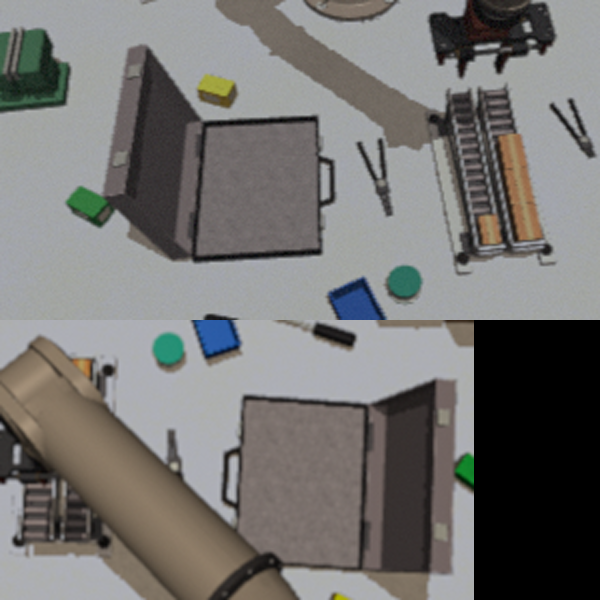

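All four cartons are placed: three large queued in the wide lane at (518,187) and one small at the stop in the narrow lane at (487,230). The case is empty. Next I close the fingers, go behind the lid and push it down.

```bash
python3 - <<'E'
from h import *
go(.5,-.16,.37,87)
c=load("w2"); 
i=cv2.imread("pics/w2.png"); g=cv2.cvtColor(i,cv2.COLOR_BGR2GRAY)
for u in (215,270,320): print(u,g[60:235:1,u].tolist()) if 0 else None
# case front rim and hinge rim (800-scale of w1 ~ +5px rows of w2): dark bands
for u in (235,300):
    col=g[60:260,u]; d=[int(60+k) for k in np.where(col<45)[0]]; print(u,d)
    for v in d[:1]+[k for k in d if k>190][:2]: print(v,onz(c,u,v,.02).round(3))
E
```

```text
d [0.0161, -0.313, -0.1255] r [-0.145, -0.138, 1.62] rows>= 8.7
235 [91, 209, 210, 211, 212, 213]
91 [ 0.459 -0.118  0.02 ]
209 [ 0.449 -0.325  0.02 ]
210 [ 0.449 -0.327  0.02 ]
300 [86, 87, 88, 89, 90, 91, 92, 94, 95, 212, 213, 214, 215, 216]
86 [ 0.566 -0.113  0.02 ]
212 [ 0.569 -0.334  0.02 ]
213 [ 0.569 -0.336  0.02 ]
```

Call:
play_rows:
  steps:
    - {"dx": 0, "dy": -0.03, "dz": -0.05, "rx": -0.016, "ry": -0.015, "rz": 0.18}
    - {"dx": 0, "dy": -0.06, "dz": -0.1, "rx": -0.032, "ry": -0.031, "rz": 0.36}
    - {"dx": 0.005, "dy": -0.1, "dz": -0.126, "rx": -0.048, "ry": -0.046, "rz": 0.54}
    - {"dx": 0.005, "dy": -0.15, "dz": -0.126, "rx": -0.064, "ry": -0.061, "rz": 0.72}
    - {"dx": 0.01, "dy": -0.19, "dz": -0.126, "rx": -0.081, "ry": -0.077, "rz": 0.9}
    - {"dx": 0.01, "dy": -0.23, "dz": -0.126, "rx": -0.097, "ry": -0.092, "rz": 1.08}
    - {"dx": 0.015, "dy": -0.27, "dz": -0.126, "rx": -0.113, "ry": -0.107, "rz": 1.26}
    - {"dx": 0.016, "dy": -0.313, "dz": -0.126, "rx": -0.13, "ry": -0.124, "rz": 1.44}
  gripper: 1
  grip_force: 10

```text
clock: 30.52
position: [0.4997, -0.1608, 0.3702]
eef_rot: [-0.011, 0.663, 0.749, 0.001]
force: [-0.3, -0.2, 0.1]
width: 0.011
finger_force: 0.0
```

```bash
python3 - <<'E'
from h import *
print(tool()[0]); go(.51,-.48,.36,87)
E
```

```text
[ 0.4996999  -0.16076675  0.37015455]
d [-0.3183, -0.0283, 0.005] r [-0.014, -0.016, 0.174] rows>= 5.1
```

Call:
play_rows:
  steps:
    - {"dx": -0.05, "dy": -0.005, "dz": 0, "rx": -0.003, "ry": -0.003, "rz": 0.03}
    - {"dx": -0.11, "dy": -0.01, "dz": 0, "rx": -0.006, "ry": -0.007, "rz": 0.07}
    - {"dx": -0.17, "dy": -0.015, "dz": 0, "rx": -0.01, "ry": -0.01, "rz": 0.11}
    - {"dx": -0.23, "dy": -0.02, "dz": 0, "rx": -0.014, "ry": -0.016, "rz": 0.15}
    - {"dx": -0.29, "dy": -0.025, "dz": 0, "rx": -0.014, "ry": -0.016, "rz": 0.174}
    - {"dx": -0.318, "dy": -0.028, "dz": 0.005, "rx": -0.014, "ry": -0.016, "rz": 0.174}
    - {"dx": -0.318, "dy": -0.028, "dz": 0.005, "rx": -0.014, "ry": -0.016, "rz": 0.174}
    - {"dx": -0.318, "dy": -0.028, "dz": 0.005, "rx": -0.014, "ry": -0.016, "rz": 0.174}

```text
clock: 31.52
position: [0.5136, -0.4767, 0.3606]
eef_rot: [-0.0, 0.723, 0.691, 0.001]
force: [-0.4, -1.0, -0.2]
width: 0.003
finger_force: 0.0
```

```bash
python3 - <<'E'
from h import *
go(.51,-.48,.195,87); c=snap("wrist","w8.png"); 
i=cv2.imread("pics/w8.png"); cv2.imwrite("pics/w8c.png",cv2.convertScaleAbs(i,alpha=1.4,beta=15))
E
```

```text
d [-0.0038, -0.0036, 0.1656] r [0.001, -0.002, 0.007] rows>= 2.7
```

View pics/w8c.png

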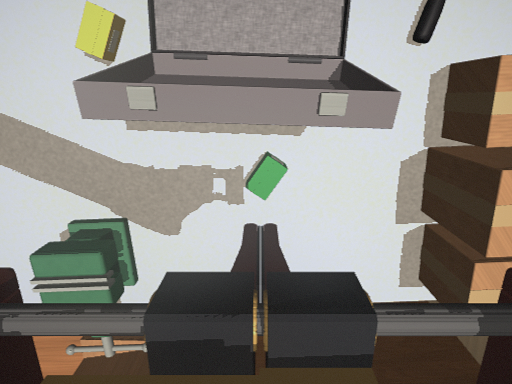

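The lid's outer free edge runs along row ~122 (83–392) and its rim edge along row ~88. The fingers at (262,230) are behind it and clear.

```bash
python3 - <<'E'
from h import *
c=load("w8"); yh=-.336
for v,off in((122,.034),(86,0)):
    best=min(((abs(onz(c,240,v,.02+.22*np.sin(t)+off*np.cos(t))[1]-(yh+.22*np.cos(t)-off*np.sin(t))),t) for t in np.arange(1.5,2.2,.005)))
    t=best[1]; print(v,best,"edge y,z",yh+.22*np.cos(t)-off*np.sin(t),.02+.22*np.sin(t)+off*np.cos(t))
print(onz(c,83,122,.225),onz(c,392,126,.225))
for t in (1.8,1.6,1.4,1.2,1,.8,.6,.4,.2,0):
    s=.195; print(t,"face pt y,z",round(yh+s*np.cos(t)-.034*np.sin(t),3),round(.02+s*np.sin(t)+.034*np.cos(t),3))
E
```

```text
122 (np.float64(0.00016763120806917442), np.float64(1.7999999999999936)) edge y,z -0.41909528028233645 0.22652160757363848
86 (np.float64(0.0002697441298503689), np.float64(1.8049999999999935)) edge y,z -0.38705506395852235 0.23399387945497693
[ 0.34939609 -0.41266017  0.225     ] [ 0.63910557 -0.42895011  0.225     ]
1.8 face pt y,z -0.413 0.202
1.6 face pt y,z -0.376 0.214
1.4 face pt y,z -0.336 0.218
1.2 face pt y,z -0.297 0.214
1 face pt y,z -0.259 0.202
0.8 face pt y,z -0.225 0.184
0.6 face pt y,z -0.194 0.158
0.4 face pt y,z -0.17 0.127
0.2 face pt y,z -0.152 0.092
0 face pt y,z -0.141 0.054
```

Call:
play_rows:
  steps:
    - {"dx": -0.003, "dy": -0.004, "dz": 0.06, "rx": 0, "ry": 0, "rz": 0.007}
    - {"dx": -0.003, "dy": -0.004, "dz": 0.12, "rx": 0, "ry": 0, "rz": 0.007}
    - {"dx": -0.003, "dy": -0.004, "dz": 0.166, "rx": 0, "ry": 0, "rz": 0.007}
    - {"dx": -0.003, "dy": -0.004, "dz": 0.166, "rx": 0, "ry": 0, "rz": 0.007}
    - {"dx": -0.003, "dy": -0.004, "dz": 0.166, "rx": 0, "ry": 0, "rz": 0.007}

```text
clock: 32.2
position: [0.5109, -0.4811, 0.1982]
eef_rot: [0.002, 0.726, 0.688, 0.001]
force: [0.2, -0.3, 0.6]
width: 0.009
finger_force: 0.0
```

Call:
play_rows:
  steps:
    - {"dx": 0.03, "dy": 0, "dz": 0, "rx": 0, "ry": 0, "rz": 0}
    - {"dx": 0.05, "dy": 0, "dz": 0, "rx": 0, "ry": 0, "rz": 0}
    - {"dx": 0.06, "dy": 0, "dz": 0, "rx": 0, "ry": 0, "rz": 0}
    - {"dx": 0.07, "dy": 0, "dz": -0.003, "rx": 0, "ry": 0, "rz": 0}
    - {"dx": 0.08, "dy": 0, "dz": -0.006, "rx": 0, "ry": 0, "rz": 0}
    - {"dx": 0.095, "dy": 0, "dz": -0.01, "rx": 0, "ry": 0, "rz": 0}
    - {"dx": 0.115, "dy": 0, "dz": -0.014, "rx": 0, "ry": 0, "rz": 0}
    - {"dx": 0.135, "dy": 0, "dz": -0.017, "rx": 0, "ry": 0, "rz": 0}

```text
clock: 33.2
position: [0.5159, -0.3445, 0.212]
eef_rot: [-0.0, 0.726, 0.688, 0.0]
force: [-0.1, -2.9, -1.0]
width: 0.007
finger_force: 1.3
```

Call:
play_rows:
  steps:
    - {"dx": 0.02, "dy": 0, "dz": -0.002, "rx": 0, "ry": 0, "rz": 0}
    - {"dx": 0.038, "dy": 0, "dz": -0.002, "rx": 0, "ry": 0, "rz": 0}
    - {"dx": 0.057, "dy": 0, "dz": 0.003, "rx": 0, "ry": 0, "rz": 0}
    - {"dx": 0.076, "dy": 0, "dz": 0.01, "rx": 0, "ry": 0, "rz": 0}
    - {"dx": 0.093, "dy": 0, "dz": 0.018, "rx": 0, "ry": 0, "rz": 0}
    - {"dx": 0.11, "dy": 0, "dz": 0.028, "rx": 0, "ry": 0, "rz": 0}
    - {"dx": 0.126, "dy": 0, "dz": 0.04, "rx": 0, "ry": 0, "rz": 0}
    - {"dx": 0.141, "dy": 0, "dz": 0.054, "rx": 0, "ry": 0, "rz": 0}

```text
clock: 34.2
position: [0.5244, -0.2044, 0.1576]
eef_rot: [0.001, 0.726, 0.688, 0.001]
force: [-0.3, -1.5, 0.9]
width: 0.006
finger_force: 0.6
```

Call:
play_rows:
  steps:
    - {"dx": 0.014, "dy": 0, "dz": 0.0145, "rx": 0, "ry": 0, "rz": 0}
    - {"dx": 0.026, "dy": 0, "dz": 0.031, "rx": 0, "ry": 0, "rz": 0}
    - {"dx": 0.037, "dy": 0, "dz": 0.048, "rx": 0, "ry": 0, "rz": 0}
    - {"dx": 0.047, "dy": 0, "dz": 0.066, "rx": 0, "ry": 0, "rz": 0}
    - {"dx": 0.054, "dy": 0, "dz": 0.084, "rx": 0, "ry": 0, "rz": 0}
    - {"dx": 0.058, "dy": 0, "dz": 0.095, "rx": 0, "ry": 0, "rz": 0}
    - {"dx": 0.06, "dy": 0, "dz": 0.1, "rx": 0, "ry": 0, "rz": 0}
    - {"dx": 0.06, "dy": 0, "dz": 0.102, "rx": 0, "ry": 0, "rz": 0}

```text
clock: 35.2
position: [0.5279, -0.1456, 0.0564]
eef_rot: [0.001, 0.726, 0.688, 0.001]
force: [-1.4, 0.4, 0.6]
width: 0.008
finger_force: 0.3
```

Call:
play_rows:
  steps:
    - {"dx": 0, "dy": 0, "dz": 0.002, "rx": 0, "ry": 0, "rz": 0}
    - {"dx": 0, "dy": 0, "dz": 0.003, "rx": 0, "ry": 0, "rz": 0}
    - {"dx": 0, "dy": 0, "dz": 0.003, "rx": 0, "ry": 0, "rz": 0}

```text
clock: 35.58
position: [0.5283, -0.1459, 0.0549]
eef_rot: [0.001, 0.726, 0.688, 0.001]
force: [-3.3, 1.3, 10.7]
width: 0.007
finger_force: 4.9
```

Call:
play_rows:
  steps:
    - {"dx": 0, "dy": 0, "dz": 0.001, "rx": 0, "ry": 0, "rz": 0}
    - {"dx": 0, "dy": 0, "dz": 0.002, "rx": 0, "ry": 0, "rz": 0}
    - {"dx": 0, "dy": 0, "dz": 0.002, "rx": 0, "ry": 0, "rz": 0}

```text
clock: 35.95
position: [0.5283, -0.1458, 0.0546]
eef_rot: [0.002, 0.726, 0.688, 0.0]
force: [-9.4, 1.8, 28.5]
width: 0.006
finger_force: 14.3
```

Call:
play_rows:
  steps:
    - {"dx": 0, "dy": 0, "dz": -0.03, "rx": 0, "ry": 0, "rz": 0}
    - {"dx": 0, "dy": 0, "dz": -0.09, "rx": 0, "ry": 0, "rz": 0}
    - {"dx": 0, "dy": 0, "dz": -0.15, "rx": 0, "ry": 0, "rz": 0}
    - {"dx": 0, "dy": 0, "dz": -0.2, "rx": 0, "ry": 0, "rz": 0}
    - {"dx": 0, "dy": 0, "dz": -0.2, "rx": 0, "ry": 0, "rz": 0}

```text
clock: 36.58
position: [0.53, -0.1462, 0.2562]
eef_rot: [0.005, 0.726, 0.688, 0.003]
force: [0.4, -0.3, -0.6]
width: 0.001
finger_force: 0.0
```

```bash
python3 - <<'E'
from h import *
c=snap("scene","s9.png"); i=cv2.resize(cv2.imread("pics/s9.png")[100:300,60:390],(792,480),interpolation=cv2.INTER_CUBIC); cv2.imwrite("pics/s9c.png",i)
E
```

```text
(no output)
```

View pics/s9c.png

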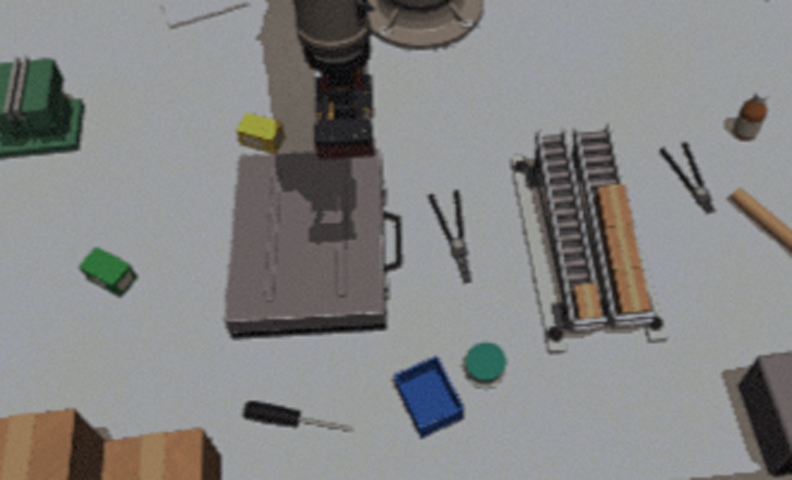

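The lid is shut, at (305,240). Three large cartons are queued behind the stop at (625,250) and the small one is at (588,300). The bystanders have not moved and the arm is clear, so I'm handing in.

```bash
python3 -c "
from bench import finish_job
print(finish_job())"
```

```text
the job is handed in; nothing more can be done
None
```

The job is handed in: the final picture shows all three large cartons queued in the wide lane, the one small carton at the stop in the narrow lane, the lid shut, and everything else on the bench left in place.

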